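# Put the drained massage sticks back into their graded stand

## Task

Two bamboo massage sticks have been left to drain, one leaning in each glass tumbler on the bamboo tray. Put each back in the beech stand, foot down, in the hole made for its thickness (the snuggest one it goes into: 24, 28 or 32 mm; the sticks are not marked, so feel how thick they are), pushed gently fully home without forcing. Leave the tumblers standing on the tray, the two sticks that are already in the stand where they are, and do not knock the other things about.

Things in the scene. Friction and masses are not known exactly. Their poses are not given: they have to be found in the camera images.
- stick_a: plain round bamboo massage stick, 170 mm long, straight, the same thickness all along, 40 to 95 g, leaning about 26 deg in tumbler_a. Origin: centre of the foot face (sawn square, on the tumbler's floor); z along the stick to its top. Balances at its middle. It is 24, 28 or 32 mm thick (unmarked; not the same as stick_b): a pinch between the fingers reads it to 1 mm.
- stick_b: second bamboo massage stick, leaning in tumbler_b: same shape, length (170 mm), origin (foot) and axes as stick_a, but another thickness: 24, 28 or 32 mm, unmarked. The finger opening when pinching it, or trying the holes, tells which.
- tumbler_a: clear glass tumbler, 90 mm tall, 76 mm wide at the rim, 68 mm at the foot, wall 3.5 mm, floor 6 mm, 0.3 kg, loose on the tray; origin at the centre of its underside, z up. The stick of the same letter leans in it towards its +x side, crossing the rim about 95 mm from the stick's foot: the last 70 mm of the stick are clear of the glass.
- tumbler_b: clear glass tumbler, 90 mm tall, 76 mm wide at the rim, 68 mm at the foot, wall 3.5 mm, floor 6 mm, 0.3 kg, loose on the tray; origin at the centre of its underside, z up. The stick of the same letter leans in it towards its +x side, crossing the rim about 95 mm from the stick's foot: the last 70 mm of the stick are clear of the glass.
- stand: fixed beech block 75 x 290 mm, 60 mm high, with a row of five round holes along its length; origin at the centre of its underside, y along the row from the thinnest hole to the thickest, z up; holes 56 mm apart
- stand_hole0 (a point): mouth centre of hole 0 of the stand, on the block's top face, for the 20 mm stick: the hole is 21 mm wide and 45 mm deep with a flat bottom, vertical; axes as the stand's. Taken: a 20 mm stick stands in it.
- stand_hole1 (a point): mouth centre of hole 1 of the stand, on the block's top face, for the 24 mm stick: the hole is 25 mm wide and 45 mm deep with a flat bottom, vertical; axes as the stand's. Empty.
- stand_hole2 (a point): mouth centre of hole 2 of the stand, on the block's top face, for the 28 mm stick: the hole is 29 mm wide and 45 mm deep with a flat bottom, vertical; axes as the stand's. Empty.
- stand_hole3 (a point): mouth centre of hole 3 of the stand, on the block's top face, for the 32 mm stick: the hole is 33 mm wide and 45 mm deep with a flat bottom, vertical; axes as the stand's. Empty.
- stand_hole4 (a point): mouth centre of hole 4 of the stand, on the block's top face, for the 36 mm stick: the hole is 37 mm wide and 45 mm deep with a flat bottom, vertical; axes as the stand's. Taken: a 36 mm stick stands in it.
- stick_thin: the 20 mm stick of the set, already standing in hole 0; same shape and length, 125 mm of it stand above the block; leave it. Origin at its foot, z up.
- stick_thick: the 36 mm stick of the set, already standing in hole 4; same shape and length, 125 mm of it stand above the block; leave it. Origin at its foot, z up.
- tray: fixed bamboo slat tray, 270 (x) x 444 (y) mm, slat deck 20 mm high, end rails 28 mm high at its two y ends; origin at the centre of its underside, z up
- organizer: pale grey weekly pill organizer, 40 x 168 mm, 24 mm high, lying on the tray on its -x side; origin at the centre of its underside; leave it
- pill_bottle: amber pill bottle with a white twist cap, 45 mm across, 72 mm tall, standing on the tray between and beyond the tumblers; origin at the centre of its underside; leave it
- clip: aluminium clothespeg-style spring clip, 80 x 30 mm, 15 mm high, lying on the table between the robot, the tray and the stand; origin at the underside near its spring; leave it
- roller: wooden massage roller, 175 mm long with a 110 mm wide fork and roller, 40 mm high, lying on the table at the far side; origin at its underside near the fork; leave it
- balm_jar: green balm jar with an aluminium lid, 60 mm across, 45 mm tall, on the table to the right of the stand, robot side; origin at the centre of its underside; leave it

How it is judged (in metres and radians):
On the way:
1. one of the two sticks is fully home, upright, in its own hole (((horizontal distance between stick_a and stand_hole2 below 0.006 m and z of stick_a in the frame of stand_hole2 below -0.041 m and angle between stick_a's own z axis and vertical below 0.06 rad) or (horizontal distance between stick_b and stand_hole1 below 0.006 m and z of stick_b in the frame of stand_hole1 below -0.041 m and angle between stick_b's own z axis and vertical below 0.06 rad))), for 0.2 s.
At the end, for the whole second after the job is handed in: Both sticks stand still in the stand, each in the hole for its own thickness: foot within 6 mm of the hole's axis and at least 41 mm below the mouth (the hole is 45 mm deep), within 0.06 rad of upright; both tumblers stand still and upright (within 0.1 rad) on the tray (horizontal distance between stick_a and stand_hole2 below 0.006 m and z of stick_a in the frame of stand_hole2 below -0.041 m and angle between each of stick_a, stick_b's own z axis and vertical below 0.06 rad and horizontal distance between stick_b and stand_hole1 below 0.006 m and z of stick_b in the frame of stand_hole1 below -0.041 m and linear speed of each of stick_a, stick_b, tumbler_a, tumbler_b below 0.02 m/s and angle between each of tumbler_a, tumbler_b's own z axis and vertical below 0.1 rad and z of each of tumbler_a, tumbler_b in the frame of tray above 0.015 m); the robot touches nothing.
It fails at once if a tumbler is knocked over (tilted more than 0.5 rad) (angle between any of tumbler_a, tumbler_b's own z axis and vertical above 0.5 rad).
It fails at once if a stick is forced: pressed against the stand with more than 60 N (contact force between any of stick_a, stick_b and stand above 60 N).
It fails at once if a stick already in the stand is taken out (moved more than 20 mm) (distance of any of stick_thin, stick_thick from where it was at the start of the episode above 0.02 m).
It fails at once if another thing is knocked about (moved more than 40 mm) (distance of any of organizer, pill_bottle, clip, roller, balm_jar from where it was at the start of the episode above 0.04 m).
It also fails if it takes over 70 s, if anything falls off the work surface, if the arm or the gripper's body presses on something with over 40 N, if the wrist force passes 120 N, or if a joint passes its speed limit or range.

## Robot

A 6-joint arm with a two-finger parallel gripper is mounted at the origin on the work surface. World frame = base frame: x ahead of the robot, y to its left, z up, the work surface at z = 0. Lengths are in mm, angles in rad, forces in N, time in s.
With the tool pointing down it reaches from about 350 to 775 mm from the base axis. Payload 7.3 kg.
Tool frame: the origin (TCP) lies midway between the tips of the shut fingers; the grasp point (between the pads) lies 19 mm behind it; x points along the fingers, z is the direction in which the jaws open and shut, and the axes are right-handed (so a half turn about x gives the same grasp; the last joint's range is limited). The gripper opens to 92 mm and grips with 3 to 60 N. Pads are 19 mm wide; open, the fingers measure 130 mm over their backs; the gripper's body (75 mm by 190 mm) begins 47 mm behind the grasp point.
Start: joints at [0.992, 0.342, 1.524, -0, 1.275, -0.146], TCP at [220.181, 476.619, 226.741] pointing down, gripper open.
Joint ranges: [-2.53, 2.53], [-0.77, 2.02], [0.04, 2.7], [-1, 4.14], [0.28, 2.66], [-3.11, 3.11]. Speed limits (rad/s): [2.57, 2.57, 3.14, 3.14, 3.14, 3.14].

## Interface

Orientations are given as [roll, pitch, yaw] about the fixed x, y, z axes, in that order (R = Rz(yaw) Ry(pitch) Rx(roll)).
In Python, from plant import monitor, optics, close_job gives the robot as it stands.
- The arm moves only by the tool send_rows, never from a script. Its argument "commands" is a list that holds one entry, the list of rows, each a list of 5 numbers: the shift along the tool's x, y, z in m, then the turn about the tool's x in degrees, then the finger opening in m, from 0 to 0.0918. A call has 1 to 10 rows; each row shifts and turns the pose as measured when the row begins, along the tool's axes as they then stand; what a row does not reach is not made up. A row lasts 1/12 s, in which the tool goes at most 41.7 mm and 7.16 degrees, less where a joint would pass 70% of its speed; a pose out of reach is approached as far as the arm can. A call with a gripper value outside its range is refused whole. The fingers move at their own pace and stop on an object; the grip force is fixed at half the most. Time passes only in rows, so rows that do not move let the fingers close. It gives the time, the measured TCP pose, the force and the opening at its end, in the units of the state.
- monitor.get_obs(): the state, without advancing time (a new reading comes with each control period).
- optics.capture(name): name is "side" or "top" or "wrist"; returns a dict with "color" (420x560x3 uint8, blue, green, red), "camera_matrix" (3x3 intrinsics, pixels), "camera_from_world" (4x4, takes a point from world to camera coordinates); the wrist camera has in their place "T_tool_cam" (4x4, takes a point from camera to tool coordinates, whose origin is the TCP and whose axes are the tool frame's). Camera axes: x right, y down, z forward; pixel columns grow to the right and rows downward; lengths in mm; the calibration is good to about 2 mm. A picture is of the moment at which its call begins: read the wrist's pose just before it. There is no depth.
- close_job(): hands the job in, once; it reports no verdict.
The state is a dict: "time": time; "joint_positions": joint angles; "dq": joint speeds; "tau": joint torques, N m; "tool_pos": TCP position; "tcp_rot": TCP orientation; "contact_force": force on the tool from outside, world axes, zero at the start; "moment": the same for the moment, N m; "grip_width": finger opening in mm.
Only numpy, scipy, OpenCV 4.12 (cv2) and the standard library are available. Lean on these libraries where they do the work, as an engineer would, in place of code of your own. Each camera call takes 0.05 s, during which the arm holds its last target.

## Working session

There is one attempt and no reset: what is moved stays moved. The work goes in short steps, Python scripts to look and compute and a tool call to move; the robot and the scene stay as the last step left them, time stands still between calls to the robot, and variables do not carry over. Pictures are saved under pics/ and viewed, and the job is handed in when it is done.

Besides the shell and the picture viewer there is one more tool, called after ">>>" by a JSON object that holds its "name" and its "arguments". send_rows: Moves the arm, as the interface text tells. Its arguments: {"type":"object","properties":{"commands":{"type":"array","items":{"type":"array","items":{"type":"array","items":{"type":"number"}}}}},"required":["commands"]}

```bash
mkdir -p pics; ls; python3 - <<'E'
from plant import monitor, optics
import cv2
print(monitor.get_obs())
for n in("side","top","wrist"):
    c=optics.capture(n); cv2.imwrite(f"pics/{n}0.png",c["color"])
    print(n,[ (k,v.round(3).tolist()) for k,v in c.items() if k!="color"])
E
```

```text
pics
{'time': 0.0, 'joint_positions': array([ 9.92030520e-01,  3.42739073e-01,  1.52503736e+00, -8.83511569e-06,
        1.27541097e+00, -1.45978061e-01]), 'dq': array([ 0.00050009, -0.0008763 ,  0.00115383,  0.00053515, -0.00028675,
        0.00204116]), 'tau': array([ 6.30788036e-04, -4.31246746e+01, -2.44210660e+01,  7.16690160e-02,
        5.60832547e-02, -1.24039111e-04]), 'tool_pos': array([219.92552189, 476.25158152, 226.02938943]), 'tcp_rot': array([ 3.00091217,  1.56920156, -2.14426198]), 'contact_force': array([-0.62155746, -0.63619225, -0.28358488]), 'moment': array([ 0.02980105, -0.01231952, -0.02979122]), 'grip_width': 91.82160215239459}
side [('camera_matrix', [[393.027, 0.0, 277.632], [0.0, 393.027, 208.208], [0.0, 0.0, 1.0]]), ('camera_from_world', [[-0.981, -0.194, 0.013, 539.642], [-0.133, 0.622, -0.772, 129.661], [0.141, -0.759, -0.636, 884.931], [0.0, 0.0, 0.0, 1.0]])]
top [('camera_matrix', [[438.246, 0.0, 276.285], [0.0, 438.246, 202.599], [0.0, 0.0, 1.0]]), ('camera_from_world', [[-0.021, -1.0, -0.004, 17.619], [-0.993, 0.022, -0.113, 552.19], [0.113, 0.002, -0.994, 1339.015], [0.0, 0.0, 0.0, 1.0]])]
wrist [('camera_matrix', [[353.769, 0.0, 281.318], [0.0, 353.769, 211.518], [0.0, 0.0, 1.0]]), ('T_tool_cam', [[0.0, -0.264, 0.965, -157.555], [0.001, -0.965, -0.264, 71.402], [1.0, 0.001, -0.0, -0.31], [0.0, 0.0, 0.0, 1.0]])]
```

View pics/top0.png

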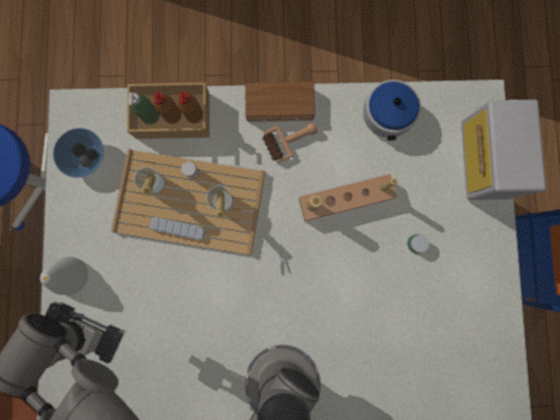

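View pics/side0.png

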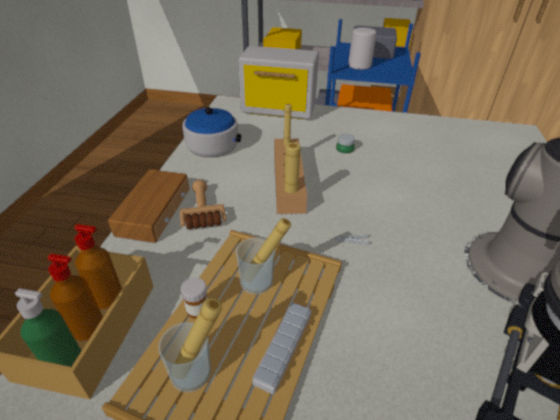

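View pics/wrist0.png

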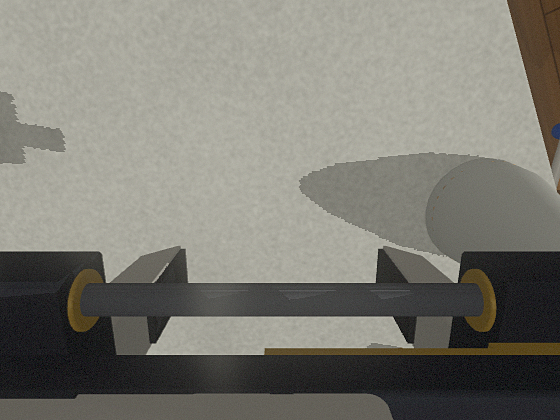

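```bash
python3 - <<'E'
import cv2
t=cv2.imread("pics/top0.png");s=cv2.imread("pics/side0.png")
cv2.imwrite("pics/t1.png",cv2.resize(t[145:255,110:270],None,fx=5,fy=5,interpolation=cv2.INTER_CUBIC))
cv2.imwrite("pics/t2.png",cv2.resize(t[165:225,290:410],None,fx=6,fy=6,interpolation=cv2.INTER_CUBIC))
cv2.imwrite("pics/s1.png",cv2.resize(s[210:400,150:310],None,fx=3,fy=3,interpolation=cv2.INTER_CUBIC))
cv2.imwrite("pics/s2.png",cv2.resize(s[95:220,255:325],None,fx=4.5,fy=4.5,interpolation=cv2.INTER_CUBIC))
E
```

```text
(no output)
```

View pics/t1.png

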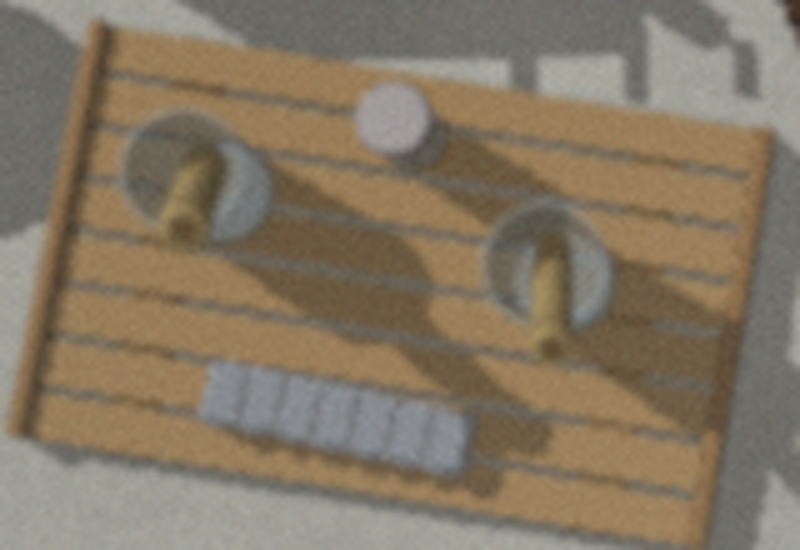

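View pics/t2.png

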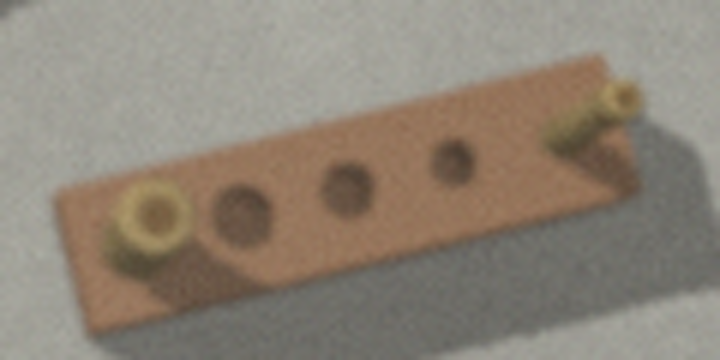

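View pics/s1.png

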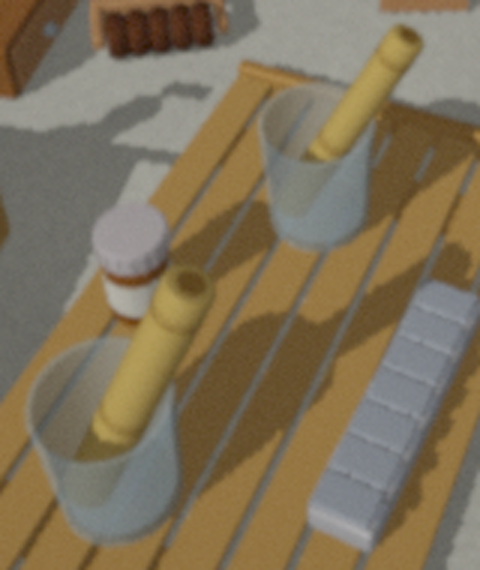

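View pics/s2.png

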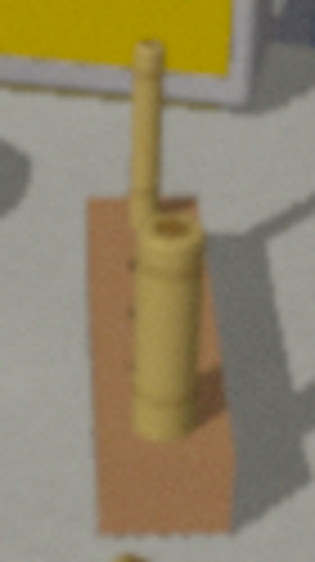

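```bash
cat > h.py <<'E'
import numpy as np, cv2
from plant import monitor, optics
def cams():
    d={}
    for n in("side","top"):
        c=optics.capture(n); d[n]=(c["camera_matrix"],c["camera_from_world"])
    return d
def ray(K,T,px):
    R,t=T[:3,:3],T[:3,3]; d=R.T@np.linalg.inv(K)@np.array([*px,1.]); return -R.T@t,d
def atz(K,T,px,z):
    o,d=ray(K,T,px); return o+d*(z-o[2])/d[2]
def tri(rs):
    A=np.zeros((3,3));b=np.zeros(3)
    for o,d in rs:
        d=d/np.linalg.norm(d);P=np.eye(3)-np.outer(d,d);A+=P;b+=P@o
    p=np.linalg.solve(A,b); return p,[np.linalg.norm(np.cross(p-o,d/np.linalg.norm(d))) for o,d in rs]
def Rrpy(r):
    from scipy.spatial.transform import Rotation as R
    return R.from_euler('xyz',r).as_matrix()
def wrist(name=None):
    o=monitor.get_obs(); c=optics.capture("wrist")
    if name: cv2.imwrite("pics/"+name,c["color"])
    Tt=np.eye(4);Tt[:3,:3]=Rrpy(o["tcp_rot"]);Tt[:3,3]=o["tool_pos"]
    return c["color"],c["camera_matrix"],np.linalg.inv(Tt@c["T_tool_cam"]),o
E
python3 - <<'E'
from h import *
np.set_printoptions(precision=1,suppress=True)
d=cams();T=d["top"];S=d["side"]
t1=lambda x,y:(x/5+110,y/5+145); t2=lambda x,y:(x/6+290,y/6+165)
s1=lambda x,y:(x/3+150,y/3+210); s2=lambda x,y:(x/4.5+255,y/4.5+95)
for n,a,b in(("L",(184,226),(190,288)),("R",(550,344),(405,40))):
    print("top",n,tri([ray(*T,t1(*a)),ray(*S,s1(*b))]))
print("rim L",atz(*T,t1(188,175),110),"R",atz(*T,t1(548,266),110))
print("side rim L",atz(*S,s1(104,403),110),"R",atz(*S,s1(318,138),110))
for n,p in((3,(243,216)),(2,(348,188)),(1,(452,161))): print("hole",n,atz(*T,t2(*p),60))
print("thick",tri([ray(*T,t2(155,217)),ray(*S,s2(172,229))]),"thin",tri([ray(*T,t2(622,97)),ray(*S,s2(148,48))]))
print("bottle",atz(*T,t1(393,117),92))
E
```

```text
top L (array([577.2, 366.9, 179.1]), [np.float64(1.2894459500241437), np.float64(1.28944595002415)])
top R (array([507.3, 163. , 176. ]), [np.float64(0.7407942183354043), np.float64(0.7407942183354929)])
rim L [619.2 385.9 110. ] R [560.2 172.6 110. ]
side rim L [618.6 395.8 110. ] R [555.4 193.  110. ]
hole 3 [ 550.5 -160.2   60. ]
hole 2 [ 563.7 -214.3   60. ]
hole 1 [ 576.5 -268.    60. ]
thick (array([ 536.4, -104.6,  181.4]), [np.float64(0.6291122417620522), np.float64(0.6291122417620633)]) thin (array([ 588.2, -324.8,  177.6]), [np.float64(0.9466366090079033), np.float64(0.9466366090080656)])
bottle [655.1 267.9  92. ]
```

```bash
cat >> h.py <<'E'
np.set_printoptions(precision=2,suppress=True)
def st():
    o=monitor.get_obs();R=Rrpy(o["tcp_rot"])
    az=lambda v:np.degrees(np.arctan2(v[1],v[0]))
    print("t %.2f"%o["time"],"tcp",o["tool_pos"],"zaz %.1f yaz %.1f"%(az(R[:,2]),az(R[:,1])),"x",R[:,0],"q6 %.2f"%o["joint_positions"][5],"F",o["contact_force"],"M",o["moment"],"w %.1f"%o["grip_width"])
    return o,R
def plan(p,zaz=None):
    "turn (deg about tool x) first, then shift in turned tool axes (m)"
    from scipy.spatial.transform import Rotation as Ro
    o,R=st()
    turn=0
    if zaz is not None:
        z=np.degrees(np.arctan2(R[1,2],R[0,2])); turn=-(zaz-z)  # tool x is down
        turn=(turn+90)%180-90
        R2=R@Ro.from_euler('x',turn,degrees=True).as_matrix()
    else: R2=R
    s=R2.T@(np.array(p)-o["tool_pos"])/1000
    print("turn %.1f shift"%turn,s.round(4),"norm mm %.1f"%(1000*np.linalg.norm(s)), "noturn shift",(R.T@(np.array(p)-o["tool_pos"])/1000).round(4))
E
python3 - <<'E'
from h import *
plan([507,163,300],195)
plan([500,180,330],195)
E
```

```text
t 0.25 tcp [220.09 476.47 226.42] zaz 65.2 yaz 155.2 x [-0. -0. -1.] q6 -0.15 F [ 0.33 -0.3  -0.79] M [-0.   -0.04 -0.07] w 92.0
turn 50.2 shift [-0.07 -0.38  0.2 ] norm mm 431.3 noturn shift [-0.07 -0.39 -0.16]
t 0.25 tcp [220.09 476.47 226.42] zaz 65.2 yaz 155.2 x [-0. -0. -1.] q6 -0.15 F [ 0.33 -0.3  -0.79] M [-0.   -0.04 -0.07] w 92.0
turn 50.2 shift [-0.1  -0.36  0.19] norm mm 420.7 noturn shift [-0.1  -0.38 -0.15]
```

>>> {"name": "send_rows", "arguments": {"commands": [[[-0.035,0,0,7,0.0918],[-0.035,0,0,7,0.0918],[-0.03,0,0,7,0.0918],[0,0,0,7,0.0918],[0,0,0,7,0.0918],[0,0,0,7,0.0918],[0,0,0,7,0.0918],[0,-0.035,0.018,0,0.0918],[0,-0.035,0.018,0,0.0918],[0,-0.035,0.018,0,0.0918]]]}}

```text
time: 1.08
tool_pos: [295.7, 390.3, 329.3]
tcp_rot: [-2.983, 1.566, -2.719]
contact_force: [1.3, 0.5, 0.5]
grip_width: 92.1
```

```bash
python3 - <<'E'
from h import *
plan([507,163,300],15)
E
```

```text
t 1.08 tcp [295.73 390.32 329.29] zaz 15.1 yaz 105.1 x [-0. -0. -1.] q6 0.50 F [1.29 0.46 0.52] M [-0.04 -0.03  0.03] w 92.1
turn 0.1 shift [ 0.03 -0.27  0.15] norm mm 311.7 noturn shift [ 0.03 -0.27  0.14]
```

>>> {"name": "send_rows", "arguments": {"commands": [[[0,-0.034,0.018,0,0.0918],[0,-0.034,0.018,0,0.0918],[0,-0.034,0.018,0,0.0918],[0,-0.034,0.018,0,0.0918],[0,-0.034,0.018,0,0.0918],[0,-0.034,0.018,0,0.0918],[0,-0.034,0.018,0,0.0918],[0,-0.034,0.018,0,0.0918],[0,0,0,0,0.0918]]]}}

```text
time: 1.83
tool_pos: [516.3, 148.0, 327.8]
tcp_rot: [-2.65, 1.565, -2.389]
contact_force: [-1.0, 0.2, -0.6]
grip_width: 91.9
```

```bash
python3 - <<'E'
from h import *
st(); wrist("w1.png")
E
```

```text
t 1.83 tcp [516.26 147.96 327.81] zaz 15.0 yaz 105.0 x [-0. -0. -1.] q6 -0.12 F [-0.96  0.24 -0.61] M [-0.12  0.06  0.01] w 91.9
```

View pics/w1.png

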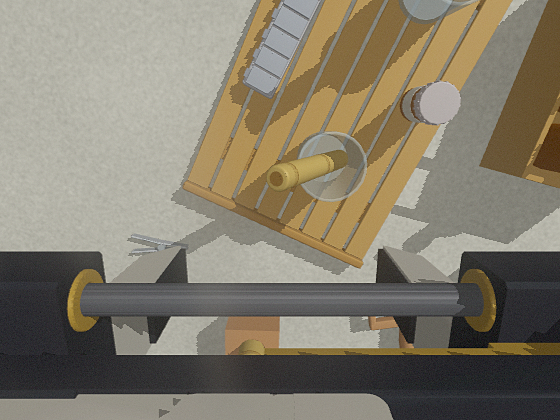

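```bash
python3 - <<'E'
from h import *
im=cv2.imread("pics/w1.png")
cv2.imwrite("pics/w1c.png",cv2.resize(im[115:215,250:385],None,fx=5.5,fy=5.5,interpolation=cv2.INTER_CUBIC))
E
```

```text
(no output)
```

View pics/w1c.png

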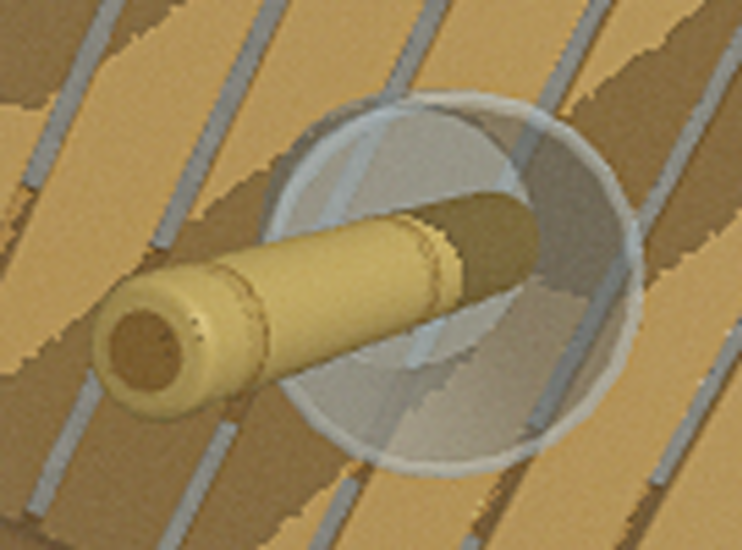

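```bash
python3 - <<'E'
from h import *
_,K,T,o=wrist()
c=lambda x,y:(x/5.5+250,y/5.5+115)
print("rim",atz(K,T,c(454,283),110), atz(K,T,c(265,283),110),atz(K,T,c(643,283),110))
for z in(180,184): print("top",atz(K,T,c(148,345),z), atz(K,T,c(148,345-75),z), atz(K,T,c(148,345+75),z))
print("foot",atz(K,T,c(500,245),31))
d=cams()
print(tri([ray(K,T,c(148,345)),ray(*d["side"],(285,223.3)),ray(*d["top"],(220,213.8))]))
E
```

```text
rim [560.68 180.75 110.  ] [525.44 171.23 110.  ] [595.87 190.26 110.  ]
top [504.8  165.77 180.  ] [501.74 177.27 180.  ] [507.92 154.03 180.  ]
top [504.69 166.47 184.  ] [501.67 177.82 184.  ] [507.77 154.88 184.  ]
foot [581.89 184.    31.  ]
(array([506.43, 163.95, 176.51]), [np.float64(1.941089174752606), np.float64(0.31535689832177194), np.float64(1.8170426986489832)])
```

```bash
python3 - <<'E'
from h import *
plan([529.7,172.8,141],15)
E
```

```text
t 2.03 tcp [512.04 153.68 328.86] zaz 15.3 yaz 105.3 x [-0. -0. -1.] q6 -0.12 F [-0.41  0.19  0.2 ] M [-0.13  0.02  0.02] w 91.8
turn 0.3 shift [0.19 0.01 0.02] norm mm 189.6 noturn shift [0.19 0.01 0.02]
```

>>> {"name": "send_rows", "arguments": {"commands": [[[0.0,0.014,0.022,0,0.0918],[0,0,0,0,0.0918],[0.035,0,0,0,0.0918],[0.035,0,0,0,0.0918],[0.03,0,0,0,0.0918],[0.01,0,0,0,0.0918],[0,0,0,0,0.0918]]]}}

```text
time: 2.62
tool_pos: [523.1, 184.0, 219.1]
tcp_rot: [0.398, 1.568, 0.682]
contact_force: [-0.1, 0.4, 0.0]
grip_width: 91.6
```

```bash
sed -i 's/print("turn %.1f shift"%turn,s.round(4)/print("turn %.1f shift"%turn,s.round(4).tolist()/; s/(R.T@(np.array(p)-o\["tool_pos"\])\/1000).round(4))/(R.T@(np.array(p)-o["tool_pos"])\/1000).round(4).tolist())/' h.py; python3 - <<'E'
from h import *
plan([529.7,172.8,141],15)
wrist("w2.png")
E
```

```text
t 2.62 tcp [523.1  183.97 219.14] zaz 16.3 yaz 106.3 x [ 0.  0. -1.] q6 -0.09 F [-0.11  0.38  0.01] M [-0.04  0.08  0.05] w 91.6
turn 1.3 shift [0.0781, -0.0126, 0.0033] norm mm 79.2 noturn shift [0.0781, -0.0127, 0.003]
```

View pics/w2.png

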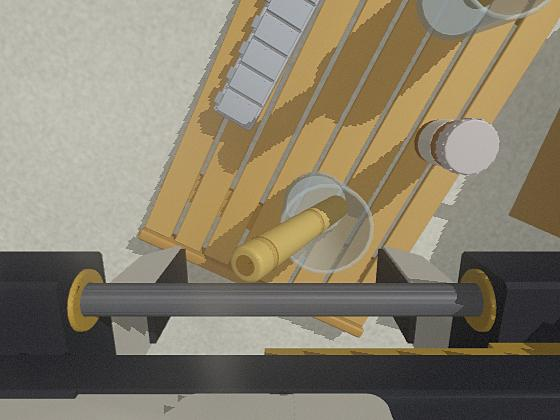

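>>> {"name": "send_rows", "arguments": {"commands": [[[0.0,-0.012,0.003,1.3,0.0918],[0,0,0,0,0.0918],[0,0,0,0,0.0918]]]}}

```text
time: 2.92
tool_pos: [530.2, 174.5, 223.8]
tcp_rot: [0.093, 1.562, 0.355]
contact_force: [-0.6, -0.3, 0.2]
grip_width: 91.9
```

```bash
python3 - <<'E'
from h import *
plan([529.7,172.8,141],15)
_,K,T,o=wrist("w2.png")
for z in(180,184): print(atz(K,T,(245,260),z))
E
```

```text
t 2.92 tcp [530.23 174.49 223.78] zaz 15.1 yaz 105.1 x [ 0.01  0.   -1.  ] q6 -0.08 F [-0.62 -0.35  0.2 ] M [-0.02 -0.02 -0.  ] w 91.9
turn 0.1 shift [0.0828, -0.0016, -0.0016] norm mm 82.8 noturn shift [0.0828, -0.0016, -0.0017]
[512.47 154.28 180.  ]
[512.42 156.03 184.  ]
```

View pics/w2.png

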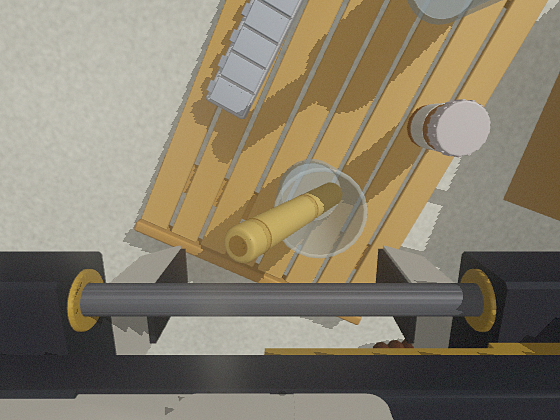

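```bash
python3 - <<'E'
from h import *
plan([529.7,172.8,141],15)
_,K,T,o=wrist("w3.png")
for z in(180,184): print(atz(K,T,(238,245),z))
print(atz(K,T,(321.5,212),110))
E
```

```text
t 2.97 tcp [530.49 174.31 223.97] zaz 15.0 yaz 105.0 x [ 0.01  0.   -1.  ] q6 -0.08 F [0.48 0.12 0.79] M [-0.03  0.02 -0.  ] w 91.5
turn 0.0 shift [0.083, -0.0013, -0.0019] norm mm 83.0 noturn shift [0.083, -0.0013, -0.0019]
[506.37 162.44 180.  ]
[506.45 164.03 184.  ]
[562.88 179.08 110.  ]
```

>>> {"name": "send_rows", "arguments": {"commands": [[[0.02,-0.0015,-0.001,0,0.0918],[0.025,0,0,0,0.0918],[0.02,0,0,0,0.0918],[0.005,0,0,0,0.0918],[0,0,0,0,0.0918]]]}}

```text
time: 3.43
tool_pos: [533.6, 173.0, 156.5]
tcp_rot: [-0.007, 1.551, 0.255]
contact_force: [-0.2, -0.1, -0.0]
grip_width: 91.8
```

```bash
python3 - <<'E'
from h import *
plan([529.7,172.0,141],15)
E
```

```text
t 3.43 tcp [533.58 173.   156.49] zaz 15.0 yaz 105.0 x [ 0.02  0.   -1.  ] q6 -0.09 F [-0.16 -0.09 -0.03] M [-0.08  0.06  0.03] w 91.8
turn -0.0 shift [0.0154, 0.0, -0.0043] norm mm 16.0 noturn shift [0.0154, 0.0, -0.0043]
```

>>> {"name": "send_rows", "arguments": {"commands": [[[0.008,0,-0.003,0,0.0918],[0.006,0,0,0,0.0918],[0,0,0,0,0.0918],[0,0,0,0,0.0918]]]}}

```text
time: 3.77
tool_pos: [532.4, 172.5, 144.5]
tcp_rot: [-0.021, 1.547, 0.241]
contact_force: [-0.2, -0.2, -0.3]
grip_width: 91.7
```

```bash
python3 - <<'E'
from h import *
plan([529.7,172.0,141],15)
wrist("w4.png")
E
```

```text
t 3.77 tcp [532.36 172.49 144.46] zaz 15.0 yaz 105.0 x [ 0.02  0.01 -1.  ] q6 -0.09 F [-0.21 -0.17 -0.28] M [-0.08  0.03 -0.02] w 91.7
turn -0.0 shift [0.0034, 0.0002, -0.0028] norm mm 4.4 noturn shift [0.0034, 0.0002, -0.0028]
```

View pics/w4.png

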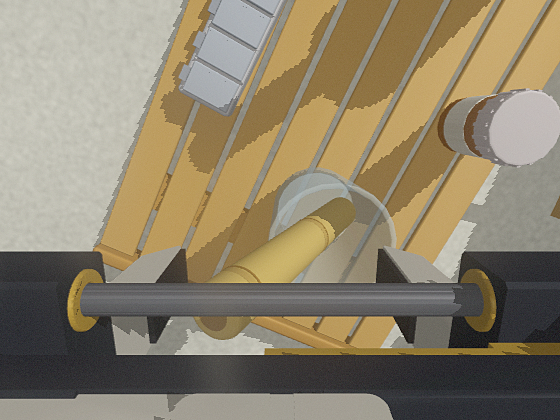

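>>> {"name": "send_rows", "arguments": {"commands": [[[0.001,0,0.0025,0,0.089],[0,0,0.0025,0,0.086],[0,0,0.0025,0,0.083],[0,0,0.0025,0,0.08],[0,0,0.0025,0,0.077],[0,0,0.0025,0,0.074],[0,0,0.0025,0,0.071],[0,0,0.002,0,0.068],[0,0,0,0,0.066],[0,0,0,0,0.064]]]}}

```text
time: 4.65
tool_pos: [554.8, 178.5, 145.9]
tcp_rot: [-0.028, 1.543, 0.234]
contact_force: [-0.3, -0.2, 0.9]
grip_width: 64.6
```

```bash
python3 - <<'E'
from h import *
plan([578.5,184.5,141],15)
wrist("w5.png")
E
```

```text
t 4.65 tcp [554.8  178.45 145.86] zaz 15.0 yaz 105.0 x [ 0.03  0.01 -1.  ] q6 -0.08 F [-0.35 -0.19  0.92] M [-0.1   0.07 -0.  ] w 64.6
turn -0.0 shift [0.0055, -0.0003, 0.0243] norm mm 24.9 noturn shift [0.0055, -0.0003, 0.0243]
```

View pics/w5.png

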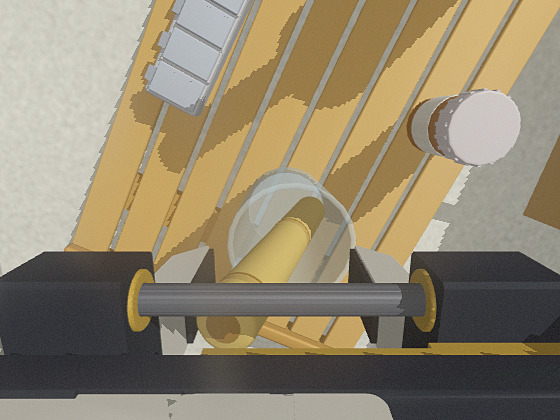

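>>> {"name": "send_rows", "arguments": {"commands": [[[0.0,0,0.0025,0,0.061],[0,0,0.0025,0,0.058],[0,0,0.0025,0,0.055],[0,0,0.0025,0,0.052],[0,0,0.0025,0,0.049],[0,0,0.0025,0,0.046],[0,0,0.0025,0,0.043],[0,0,0.002,0,0.04],[0,0,0.001,0,0.037],[0,0,0,0,0.034]]]}}

```text
time: 5.53
tool_pos: [576.7, 184.3, 146.4]
tcp_rot: [-0.028, 1.543, 0.234]
contact_force: [-0.1, -0.2, -0.1]
grip_width: 35.2
```

```bash
python3 - <<'E'
from h import *
plan([578.5,184.5,141],15)
wrist("w6.png")
E
```

```text
t 5.53 tcp [576.7  184.33 146.39] zaz 15.0 yaz 105.0 x [ 0.03  0.01 -1.  ] q6 -0.08 F [-0.1  -0.17 -0.1 ] M [-0.09  0.03 -0.04] w 35.2
turn -0.0 shift [0.0054, -0.0003, 0.0016] norm mm 5.7 noturn shift [0.0054, -0.0003, 0.0016]
```

View pics/w6.png

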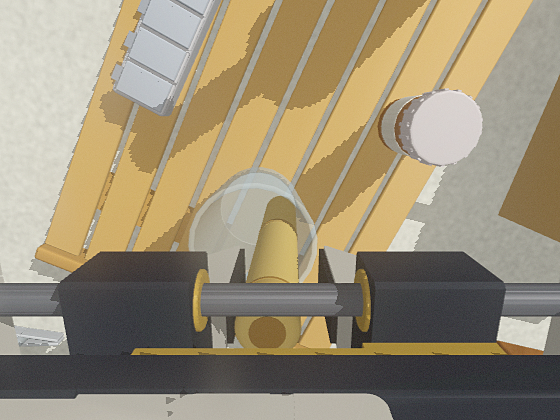

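>>> {"name": "send_rows", "arguments": {"commands": [[[0.0,0,0,0,0.03],[0,0,0,0,0.025],[0,0,0,0,0.018],[0,0,0,0,0.012],[0,0,0,0,0.008],[0,0,0,0,0.005]]]}}

```text
time: 6.08
tool_pos: [576.1, 184.2, 146.4]
tcp_rot: [-0.026, 1.543, 0.235]
contact_force: [0.3, -0.5, -0.8]
grip_width: 23.7
```

```bash
python3 - <<'E'
from h import *
st()
wrist("w7.png")
E
```

```text
t 6.08 tcp [576.11 184.19 146.35] zaz 15.0 yaz 105.0 x [ 0.03  0.01 -1.  ] q6 -0.08 F [ 0.3  -0.52 -0.81] M [-0.09 -0.01  0.02] w 23.7
```

View pics/w7.png

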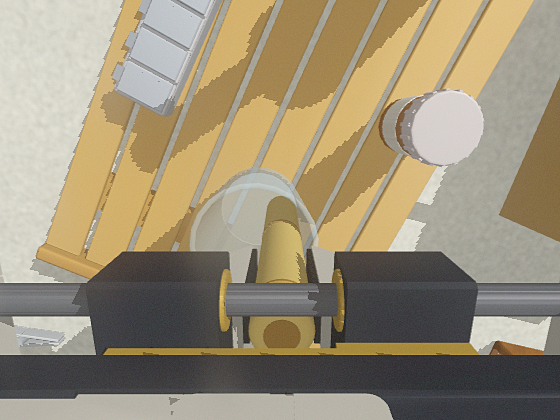

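>>> {"name": "send_rows", "arguments": {"commands": [[[-0.005,0,0,0,0.005],[-0.01,0,0,0,0.005],[-0.015,0,0,0,0.005],[-0.02,0,0,0,0.005],[-0.02,0,0,0,0.005],[-0.02,0,0,0,0.005],[-0.02,0,0,0,0.005],[-0.02,0,0,0,0.005],[-0.01,0,0,0,0.005],[0,0,0,0,0.005]]]}}

```text
time: 6.97
tool_pos: [571.1, 183.1, 299.5]
tcp_rot: [-0.03, 1.542, 0.232]
contact_force: [-0.3, -0.2, -0.5]
grip_width: 23.8
```

```bash
python3 - <<'E'
from h import *
st()
wrist("w8.png"); cv2.imwrite("pics/s8.png",optics.capture("side")["color"])
E
```

```text
t 6.97 tcp [571.15 183.11 299.52] zaz 15.0 yaz 105.0 x [ 0.03  0.01 -1.  ] q6 -0.08 F [-0.31 -0.22 -0.49] M [-0.02  0.03 -0.04] w 23.8
```

View pics/w8.png

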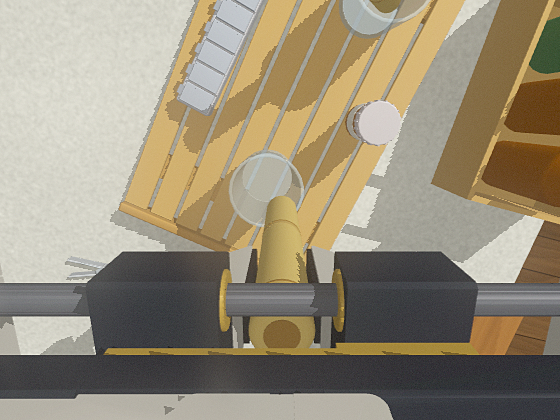

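View pics/s8.png

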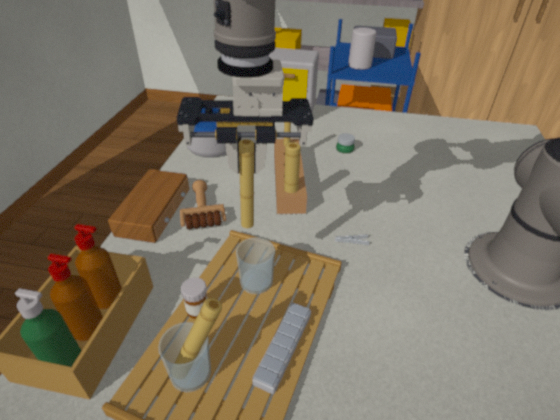

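>>> {"name": "send_rows", "arguments": {"commands": [[[-0.01,-0.01,-0.0025,0,0.005],[-0.015,-0.02,-0.005,0,0.005],[-0.01,-0.028,-0.007,0,0.005],[0,-0.028,-0.007,0,0.005],[0,-0.028,-0.007,0,0.005],[0,-0.028,-0.007,0,0.005],[0,-0.028,-0.007,0,0.005],[0,-0.015,-0.004,0,0.005],[0,0,0,0,0.005],[0,0,0,0,0.005]]]}}

```text
time: 7.9
tool_pos: [568.2, -21.4, 327.0]
tcp_rot: [0.248, 1.563, 0.512]
contact_force: [0.0, 0.6, -1.0]
grip_width: 23.5
```

```bash
python3 - <<'E'
from h import *
np.set_printoptions(precision=4,suppress=True)
plan([576.5,-268,310],13.6)
E
```

```text
t 7.90 tcp [568.1924 -21.4487 327.0226] zaz 15.1 yaz 105.1 x [ 0.0071  0.004  -1.    ] q6 -0.44 F [ 0.0378  0.5717 -0.9576] M [-0.025   0.0378 -0.0264] w 23.5
turn 1.5 shift [0.0161, -0.2416, -0.05] norm mm 247.3 noturn shift [0.0161, -0.2403, -0.0563]
```

>>> {"name": "send_rows", "arguments": {"commands": [[[0,-0.01,-0.0025,1.5,0.005],[0,-0.02,-0.005,0,0.005],[0,-0.028,-0.006,0,0.005],[0,-0.028,-0.006,0,0.005],[0,-0.028,-0.006,0,0.005],[0,-0.028,-0.006,0,0.005],[0,-0.025,-0.005,0,0.005],[0,-0.015,-0.003,0,0.005],[0,-0.005,-0.001,0,0.005],[0,0,0,0,0.005]]]}}

```text
time: 8.73
tool_pos: [572.9, -215.1, 323.9]
tcp_rot: [1.11, 1.563, 1.349]
contact_force: [-0.1, 0.7, -0.9]
grip_width: 23.3
```

```bash
python3 - <<'E'
from h import *
np.set_printoptions(precision=4,suppress=True)
plan([576.5,-268,310],13.6)
wrist("w9.png"); cv2.imwrite("pics/s9.png",optics.capture("side")["color"])
E
```

```text
t 8.73 tcp [ 572.8708 -215.147   323.8891] zaz 13.7 yaz 103.7 x [ 0.0018  0.0079 -1.    ] q6 -0.73 F [-0.1293  0.7271 -0.9297] M [-0.0259  0.0457 -0.0218] w 23.3
turn 0.1 shift [0.0135, -0.0523, -0.009] norm mm 54.8 noturn shift [0.0135, -0.0523, -0.009]
```

View pics/w9.png

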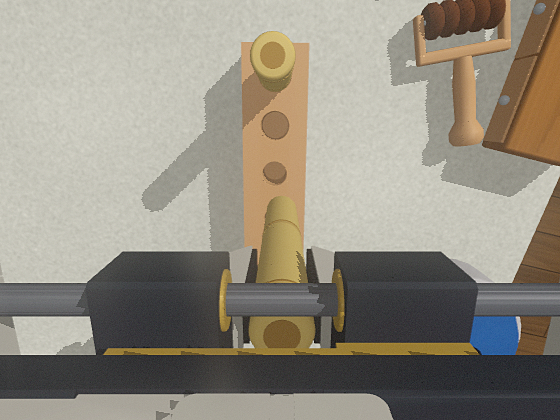

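View pics/s9.png

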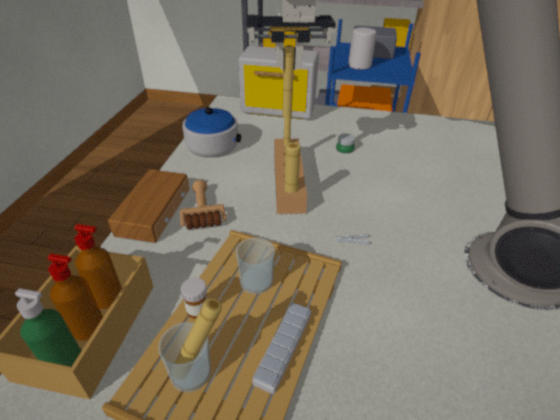

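```bash
python3 - <<'E'
from h import *
im=cv2.imread("pics/w9.png")
cv2.imwrite("pics/w9c.png",cv2.resize(im[95:255,220:330],None,fx=5,fy=5,interpolation=cv2.INTER_CUBIC)[:600*2])
cv2.imwrite("pics/w9c.png",cv2.resize(im[100:220,220:330],None,fx=5,fy=5,interpolation=cv2.INTER_CUBIC))
E
```

```text
(no output)
```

View pics/w9c.png

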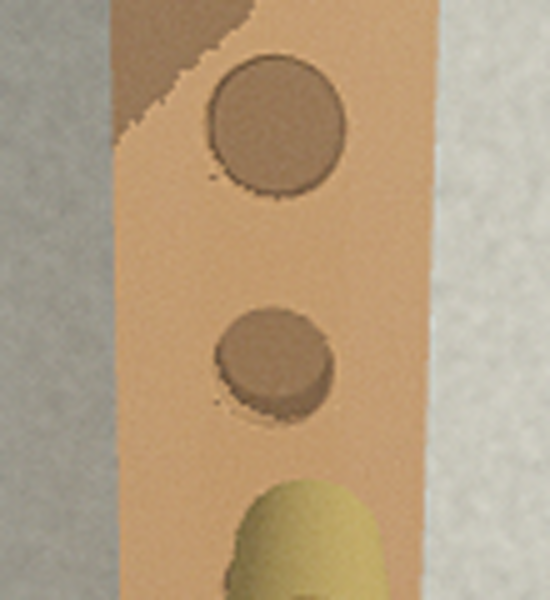

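```bash
cat >> h.py <<'E'
def tool_cam():
    c=optics.capture("wrist"); return c["camera_matrix"],np.linalg.inv(c["T_tool_cam"])
def proj(K,T,P):
    P=np.atleast_2d(P); q=(T[:3,:3]@P.T).T+T[:3,3]; q=(K@q.T).T; return q[:,:2]/q[:,2:]
def overlay(im,K,Tc,y0,z0,r,L0,L1,ty=0,tz=0):
    "draw stick model in tool frame: foot at x=L1, top at L0, axis slope ty,tz (dy/dx)"
    a=np.linspace(0,2*np.pi,60)
    for x in(L0,L1):
        P=np.c_[np.full(60,x),y0+ty*(x-19*-1)+r*np.cos(a),z0+tz*(x+19)+r*np.sin(a)]
        p=proj(K,Tc,P); cv2.polylines(im,[np.round(p*16).astype(np.int32)],True,(0,0,255),1,cv2.LINE_AA,4)
    return im
E
python3 - <<'E'
from h import *
im=cv2.imread("pics/w9.png")
_,K,T,o=wrist()
h3=atz(K,T,(275.2,125.0),60);h2=atz(K,T,(274.5,172.6),60)
print(h3,h2,np.linalg.norm(h3-h2)); 
v=(h2-h3)/np.linalg.norm(h2-h3); print("h1 from wrist",h2+56*v, "az",np.degrees(np.arctan2(-v[1],-v[0])))
K,Tc=tool_cam()
for y0 in(-4,0,4):
    print(y0,proj(K,Tc,[120.4,y0+12,0]),proj(K,Tc,[[120.4,y0,-12],[120.4,y0,12]]),"top",proj(K,Tc,[[-49.6,y0+12,0],[-49.6,y0,-12],[-49.6,y0,12]]))
cv2.imwrite("pics/w9o.png",cv2.resize(overlay(im.copy(),K,Tc,0,0,12,-49.6,120.4)[180:360,200:360],None,fx=4.5,fy=3.3))
E
```

```text
[ 551.85 -155.7    60.  ] [ 564.07 -209.83   60.  ] 55.49358623804756
h1 from wrist [ 576.41 -264.46   60.  ] az 102.72548624653932
-4 [[282.02 195.72]] [[267.24 210.1 ]
 [296.74 210.13]] top [[282.9  305.86]
 [248.56 336.45]
 [317.07 336.52]]
0 [[282.02 190.85]] [[267.2  205.34]
 [296.8  205.37]] top [[282.93 295.29]
 [248.29 326.41]
 [317.39 326.49]]
4 [[282.03 185.94]] [[267.15 200.54]
 [296.86 200.57]] top [[282.95 284.53]
 [248.02 316.2 ]
 [317.72 316.28]]
```

View pics/w9o.png

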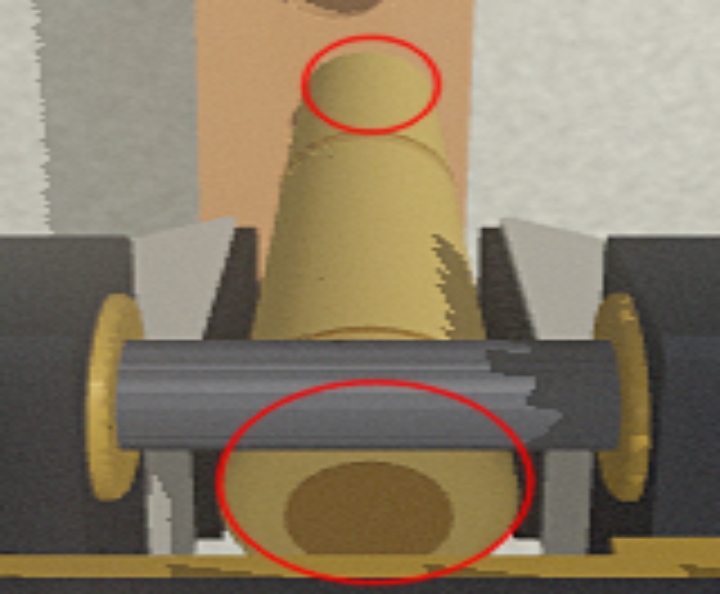

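```bash
cat >> h.py <<'E'
def footplan(foot,y0=-3.6,z0=-0.5,L=120.4):
    o,R=st(); f=o["tool_pos"]+R@np.array([L,y0,z0]); d=np.array(foot)-f
    print("foot",f,"d",d,"shift",(R.T@d/1000).round(4).tolist(),"xtilt",R[:,0].round(4))
E
python3 - <<'E'
from h import *
footplan([576.4,-265.5,90])
E
```

```text
t 8.93 tcp [ 573.05 -213.15  324.56] zaz 13.8 yaz 103.8 x [ 0.    0.01 -1.  ] q6 -0.73 F [-0.41 -0.35 -1.02] M [-0.09  0.03  0.02] w 23.8
foot [ 573.75 -215.82  204.14] d [   2.65  -49.68 -114.14] shift [0.1138, -0.0497, -0.0098] xtilt [ 0.    0.01 -1.  ]
```

>>> {"name": "send_rows", "arguments": {"commands": [[[0,-0.012,-0.002,0,0.005],[0,-0.015,-0.003,0,0.005],[0,-0.012,-0.002,0,0.005],[0,-0.006,-0.001,0,0.005],[0,0,0,0,0.005],[0.01,0,0,0,0.005],[0.015,0,0,0,0.005],[0.015,0,0,0,0.005],[0.015,0,0,0,0.005],[0.0,0,0,0,0.005]]]}}

```text
time: 9.77
tool_pos: [577.1, -260.7, 265.8]
tcp_rot: [0.785, 1.562, 1.029]
contact_force: [0.2, 0.6, -1.0]
grip_width: 23.7
```

```bash
python3 - <<'E'
from h import *
np.set_printoptions(precision=4,suppress=True)
footplan([576.4,-265.5,85])
E
```

```text
t 9.77 tcp [ 577.0891 -260.7181  265.8243] zaz 14.0 yaz 104.0 x [ 0.0045  0.0076 -1.    ] q6 -0.79 F [ 0.2179  0.6113 -0.9561] M [-0.0718  0.0109 -0.0124] w 23.7
foot [ 578.0221 -263.4217  145.4035] d [ -1.6221  -2.0783 -60.4035] shift [0.0604, -0.002, -0.0025] xtilt [ 0.0045  0.0076 -1.    ]
```

>>> {"name": "send_rows", "arguments": {"commands": [[[0.005,-0.002,-0.002,0,0.005],[0.01,0,0,0,0.005],[0.01,0,0,0,0.005],[0.01,0,0,0,0.005],[0.01,0,0,0,0.005],[0.005,0,0,0,0.005],[0.0,0,0,0,0.005],[0,0,0,0,0.005]]]}}

```text
time: 10.43
tool_pos: [575.9, -262.6, 211.9]
tcp_rot: [0.649, 1.562, 0.894]
contact_force: [-0.4, 0.4, -0.2]
grip_width: 23.5
```

```bash
python3 - <<'E'
from h import *
np.set_printoptions(precision=4,suppress=True)
footplan([576.4,-265.5,85])
im,K,T,o=wrist("w10.png")
cv2.imwrite("pics/w10c.png",cv2.resize(im[0:260,190:370],None,fx=3,fy=2.3,interpolation=cv2.INTER_CUBIC))
E
```

```text
t 10.43 tcp [ 575.9133 -262.5811  211.8946] zaz 14.0 yaz 104.0 x [ 0.0058  0.0072 -1.    ] q6 -0.80 F [-0.3957  0.3777 -0.1578] M [-0.0633  0.0354  0.0126] w 23.5
foot [ 576.9968 -265.328    91.476 ] d [-0.5968 -0.172  -6.476 ] shift [0.0065, -0.0001, -0.0007] xtilt [ 0.0058  0.0072 -1.    ]
```

View pics/w10.png

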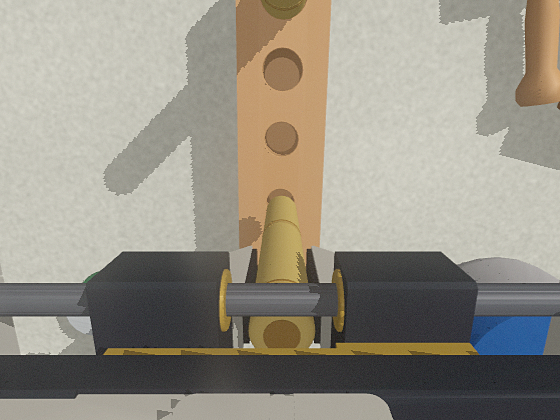

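Measure hole ellipses by contour in a zoom of this picture (holes 3 near (283,69), 2 near (281,138), rim of hole 1 at (281,190)).

```bash
python3 - <<'E'
from h import *
im=cv2.imread("pics/w10.png")
cv2.imwrite("pics/w10c.png",cv2.resize(im[112:232,230:335],None,fx=5,fy=5,interpolation=cv2.INTER_CUBIC))
cv2.imwrite("pics/w10d.png",cv2.resize(im[40:100,240:330],None,fx=7,fy=7,interpolation=cv2.INTER_CUBIC))
E
```

```text
(no output)
```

View pics/w10c.png

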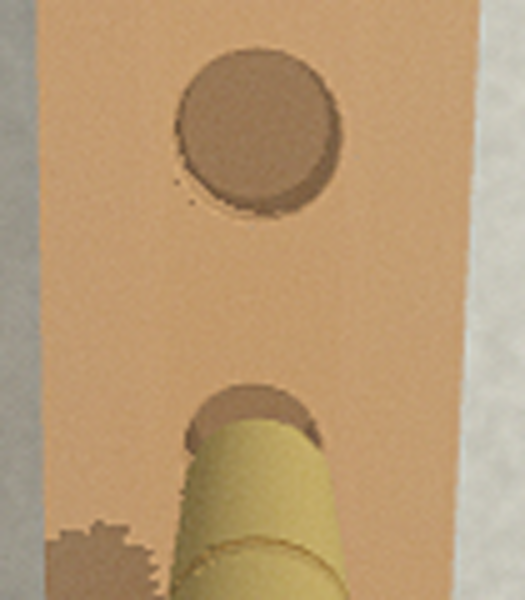

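View pics/w10d.png

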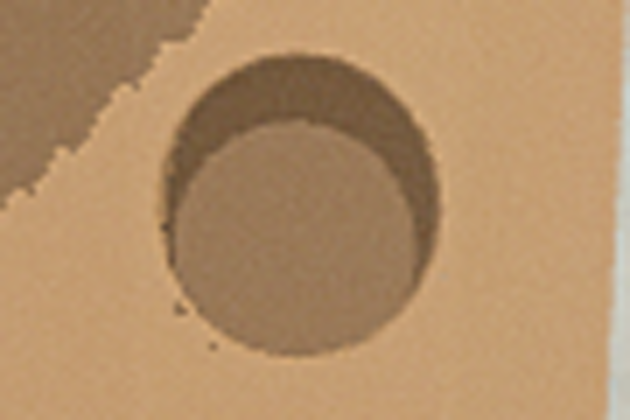

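```bash
python3 - <<'E'
from h import *
_,K,T,o=wrist()
h3=atz(K,T,(282.6,68.9),60);h2=atz(K,T,(281.4,138.0),60);top1=atz(K,T,(280.2,383.5/5-.5+112),60)
print(h3,h2,np.linalg.norm(h3-h2)); v=(h2-h3)/np.linalg.norm(h2-h3)
print("h1",h2+56*v,"from rim",top1+12.5*v,"az",np.degrees(np.arctan2(-v[1],-v[0])))
K,Tc=tool_cam()
print("foot rim top px meas", 281.3,(418.5/5-.5+112))
for y0 in(-4,-3,-2): print(y0,proj(K,Tc,[120.4,y0+12,-.5]))
# model edges of the stick between
print(proj(K,Tc,[[110,-3.6,-12.5],[110,-3.6,11.5]]))
footplan([576.4,-265.5,85])
E
```

```text
[ 551.27 -157.55   60.  ] [ 563.81 -211.6    60.  ] 55.48239190672027
h1 [ 576.48 -266.15   60.  ] from rim [ 576.28 -266.59   60.  ] az 103.06902443484695
foot rim top px meas 281.3 195.2
-4 [[281.4  195.73]]
-3 [[281.4  194.51]]
-2 [[281.4  193.29]]
[[266.09 213.06]
 [296.66 213.1 ]]
t 10.58 tcp [ 576.16 -262.76  212.58] zaz 14.0 yaz 104.0 x [ 0.01  0.01 -1.  ] q6 -0.80 F [ 0.86 -0.49 -0.11] M [-0.09  0.04 -0.03] w 23.8
foot [ 577.37 -265.58   92.17] d [-0.97  0.08 -7.17] shift [0.0072, 0.0003, -0.001] xtilt [ 0.01  0.01 -1.  ]
```

>>> {"name": "send_rows", "arguments": {"commands": [[[0.005,-0.001,-0.0013,0,0.005],[0.006,0,0,0,0.005],[0.006,0,0,0,0.005],[0.005,0,0,0,0.005],[0.003,0,0,0,0.005],[0.0,0,0,0,0.005],[0,0,0,0,0.005]]]}}

```text
time: 11.17
tool_pos: [575.6, -264.3, 186.0]
tcp_rot: [0.315, 1.561, 0.559]
contact_force: [-0.3, 0.1, -0.2]
grip_width: 23.6
```

```bash
python3 - <<'E'
from h import *
np.set_printoptions(precision=4,suppress=True)
footplan([576.4,-266.9,64])
im,K,T,o=wrist("w11.png")
cv2.imwrite("pics/w11c.png",cv2.resize(im[130:250,220:345],None,fx=5,fy=5,interpolation=cv2.INTER_CUBIC))
E
```

```text
t 11.17 tcp [ 575.626  -264.2964  185.985 ] zaz 14.0 yaz 104.0 x [ 0.0087  0.0054 -0.9999] q6 -0.80 F [-0.2934  0.1269 -0.1702] M [-0.0998  0.0468  0.0172] w 23.6
foot [ 577.0567 -267.2565   65.575 ] d [-0.6567  0.3565 -1.575 ] shift [0.0016, 0.0005, -0.0006] xtilt [ 0.0087  0.0054 -0.9999]
```

View pics/w11c.png

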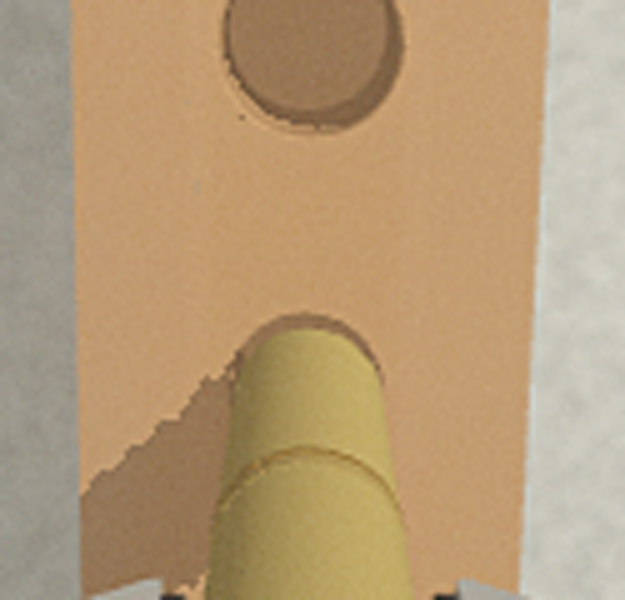

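>>> {"name": "send_rows", "arguments": {"commands": [[[0.0015,0.0006,-0.0005,0,0.005],[0.002,0,0,0,0.005],[0.002,0,0,0,0.005],[0.002,0,0,0,0.005],[0,0,0,0,0.005]]]}}

```text
time: 11.63
tool_pos: [575.3, -263.9, 178.5]
tcp_rot: [0.21, 1.56, 0.454]
contact_force: [-0.1, -0.1, -0.6]
grip_width: 23.4
```

```bash
python3 - <<'E'
from h import *
np.set_printoptions(precision=4,suppress=True)
footplan([576.4,-266.9,64])
E
```

```text
t 11.63 tcp [ 575.2733 -263.8853  178.4878] zaz 14.0 yaz 104.0 x [ 0.0097  0.0047 -0.9999] q6 -0.80 F [-0.1071 -0.1355 -0.556 ] M [-0.0714  0.0323 -0.0386] w 23.4
foot [ 576.8246 -266.9306   58.0815] d [-0.4246  0.0306  5.9185] shift [-0.0059, 0.0001, -0.0003] xtilt [ 0.0097  0.0047 -0.9999]
```

Foot computed at 58 mm (mouth 60), no force yet. Go on in small steps.

>>> {"name": "send_rows", "arguments": {"commands": [[[0.002,0,0,0,0.005],[0.002,0,0,0,0.005],[0.0015,0,0,0,0.005],[0,0,0,0,0.005]]]}}

```text
time: 11.97
tool_pos: [575.3, -263.9, 172.5]
tcp_rot: [0.2, 1.56, 0.445]
contact_force: [0.4, 0.4, -0.4]
grip_width: 23.7
```

```bash
python3 - <<'E'
from h import *
np.set_printoptions(precision=4,suppress=True)
footplan([576.4,-266.9,64])
im,K,T,o=wrist("w12.png")
cv2.imwrite("pics/w12c.png",cv2.resize(im[130:250,220:345],None,fx=5,fy=5,interpolation=cv2.INTER_CUBIC))
E
```

```text
t 11.97 tcp [ 575.2586 -263.8977  172.4714] zaz 14.0 yaz 104.0 x [ 0.0096  0.0046 -0.9999] q6 -0.80 F [ 0.4058  0.4358 -0.4322] M [-0.0586  0.0455  0.0383] w 23.7
foot [ 576.7999 -266.9611   52.0654] d [-0.3999  0.0611 11.9346] shift [-0.0119, 0.0002, -0.0002] xtilt [ 0.0096  0.0046 -0.9999]
```

View pics/w12c.png

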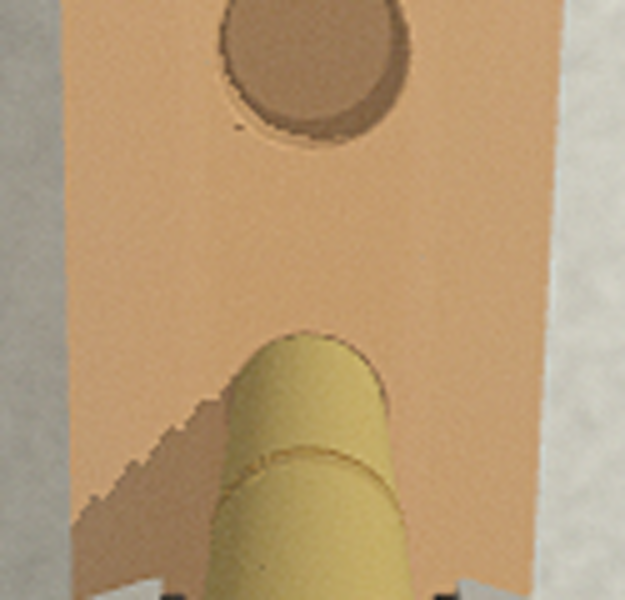

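>>> {"name": "send_rows", "arguments": {"commands": [[[0.003,0,0,0,0.005],[0.003,0,0,0,0.005],[0.003,0,0,0,0.005],[0.003,0,0,0,0.005],[0.003,0,0,0,0.005],[0,0,0,0,0.005]]]}}

```text
time: 12.52
tool_pos: [575.2, -263.8, 156.0]
tcp_rot: [0.224, 1.561, 0.469]
contact_force: [-1.0, 0.8, -0.2]
grip_width: 23.5
```

```bash
python3 - <<'E'
from h import *
np.set_printoptions(precision=4,suppress=True)
footplan([576.4,-266.9,15])
E
```

```text
t 12.52 tcp [ 575.1983 -263.8014  155.9998] zaz 14.0 yaz 104.0 x [ 0.0092  0.0046 -0.9999] q6 -0.80 F [-1.0035  0.7763 -0.169 ] M [-0.0629  0.0617  0.0861] w 23.5
foot [ 576.6899 -266.8557   35.5929] d [ -0.2899  -0.0443 -20.5929] shift [0.0206, -0.0, -0.0005] xtilt [ 0.0092  0.0046 -0.9999]
```

>>> {"name": "send_rows", "arguments": {"commands": [[[0.003,0,0,0,0.005],[0.003,0,0,0,0.005],[0.003,0,0,0,0.005],[0.003,0,0,0,0.005],[0.002,0,0,0,0.005],[0.0015,0,0,0,0.005],[0,0,0,0,0.005]]]}}

```text
time: 13.1
tool_pos: [575.4, -263.8, 138.5]
tcp_rot: [0.245, 1.561, 0.49]
contact_force: [0.3, -0.1, -0.5]
grip_width: 23.6
```

```bash
python3 - <<'E'
from h import *
np.set_printoptions(precision=4,suppress=True)
footplan([576.4,-266.9,15])
E
```

```text
t 13.10 tcp [ 575.3686 -263.7617  138.4628] zaz 14.0 yaz 104.0 x [ 0.009   0.0048 -0.9999] q6 -0.80 F [ 0.343  -0.0904 -0.5159] M [-0.115   0.0846  0.0048] w 23.6
foot [ 576.834  -266.8007   18.0552] d [-0.434  -0.0993 -3.0552] shift [0.0031, 0.0, -0.0005] xtilt [ 0.009   0.0048 -0.9999]
```

>>> {"name": "send_rows", "arguments": {"commands": [[[0.001,0,0,0,0.005],[0.001,0,0,0,0.005],[0.001,0,0,0,0.005],[0,0,0,0,0.005]]]}}

```text
time: 13.43
tool_pos: [575.5, -263.9, 135.4]
tcp_rot: [0.199, 1.561, 0.444]
contact_force: [1.1, 0.3, 0.3]
grip_width: 23.5
```

```bash
python3 - <<'E'
from h import *
np.set_printoptions(precision=4,suppress=True)
footplan([576.4,-266.9,15])
E
```

```text
t 13.43 tcp [ 575.4871 -263.8575  135.4153] zaz 14.0 yaz 104.0 x [ 0.0092  0.0044 -0.9999] q6 -0.80 F [1.0761 0.2614 0.2563] M [-0.0686  0.1174  0.0029] w 23.5
foot [ 576.9862 -266.9423   15.0093] d [-0.5862  0.0423 -0.0093] shift [0.0, 0.0002, -0.0006] xtilt [ 0.0092  0.0044 -0.9999]
```

>>> {"name": "send_rows", "arguments": {"commands": [[[0.0005,0,0,0,0.005],[0,0,0,0,0.03],[0,0,0,0,0.04],[0,0,0,0,0.05],[0,0,0,0,0.06],[0,0,0,0,0.06],[-0.01,0,0,0,0.06],[-0.02,0,0,0,0.06],[-0.03,0,0,0,0.06],[-0.03,0,0,0,0.06]]]}}

```text
time: 14.27
tool_pos: [572.1, -262.5, 222.5]
tcp_rot: [1.465, 1.559, 1.71]
contact_force: [1.1, -0.7, 0.7]
grip_width: 60.2
```

>>> {"name": "send_rows", "arguments": {"commands": [[[-0.03,0,0,0,0.07],[-0.03,0,0,0,0.08],[-0.03,0,0,0,0.0918],[-0.02,0.01,0,0,0.0918],[0,0.03,0,0,0.0918],[0,0.035,0,0,0.0918],[0,0.035,0,0,0.0918],[0,0.035,0,0,0.0918],[0,0.02,0,0,0.0918]]]}}

```text
time: 15.02
tool_pos: [531.4, -103.3, 353.9]
tcp_rot: [-0.181, 1.553, 0.055]
contact_force: [-0.0, -0.6, 0.5]
grip_width: 91.8
```

```bash
python3 - <<'E'
from h import *
st()
for n in("side","top"):
    cv2.imwrite(f"pics/{n}13.png",optics.capture(n)["color"])
plan([560,300,330],30)
im=cv2.imread("pics/side13.png"); im2=cv2.imread("pics/top13.png")
a=cv2.resize(im[95:220,245:335],None,fx=4,fy=4); b=cv2.resize(im2[165:225,300:410],None,fx=4,fy=4)
c=np.zeros((500,810,3),np.uint8);c[:500,:360]=a;c[:240,365:805]=b; cv2.imwrite("pics/c13.png",c[:,:800])
E
```

```text
t 15.02 tcp [ 531.43 -103.34  353.91] zaz 13.5 yaz 103.5 x [ 0.02  0.   -1.  ] q6 -0.57 F [-0.02 -0.61  0.49] M [-0.03  0.04  0.03] w 91.8
t 15.12 tcp [ 531.78 -103.19  354.45] zaz 13.7 yaz 103.7 x [ 0.02  0.   -1.  ] q6 -0.58 F [-0.55  0.23  0.02] M [-0.09  0.03  0.01] w 91.8
turn -16.3 shift [0.0252, 0.3353, 0.2256] norm mm 404.9 noturn shift [0.0252, 0.3852, 0.1222]
```

View pics/c13.png

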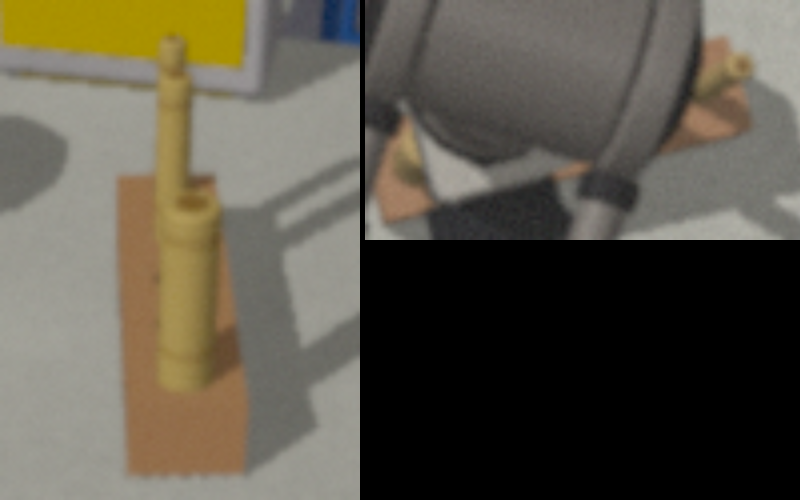

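>>> {"name": "send_rows", "arguments": {"commands": [[[0,0.01,0.005,-7,0.0918],[0,0.01,0.005,-7,0.0918],[0,0.015,0.01,-2.3,0.0918],[0,0.03,0.022,0,0.0918],[0,0.03,0.022,0,0.0918],[0,0.03,0.022,0,0.0918],[0,0.03,0.022,0,0.0918],[0,0.03,0.022,0,0.0918],[0,0.03,0.022,0,0.0918],[0,0.02,0.015,0,0.0918]]]}}

```text
time: 15.95
tool_pos: [567.3, 182.3, 358.9]
tcp_rot: [-0.793, 1.545, -0.272]
contact_force: [0.8, -0.2, -1.0]
grip_width: 92.1
```

```bash
python3 - <<'E'
from h import *
plan([580,340,330],30)
E
```

```text
t 15.95 tcp [567.28 182.29 358.94] zaz 29.9 yaz 119.8 x [ 0.03 -0.01 -1.  ] q6 -0.33 F [ 0.82 -0.22 -0.96] M [-0.09  0.01  0.01] w 92.1
turn -0.1 shift [0.0281, 0.1308, 0.0893] norm mm 160.9 noturn shift [0.0281, 0.131, 0.089]
```

>>> {"name": "send_rows", "arguments": {"commands": [[[0,0.015,0.01,0,0.0918],[0,0.025,0.017,0,0.0918],[0,0.025,0.017,0,0.0918],[0,0.02,0.013,0,0.0918],[0,0.01,0.005,0,0.0918],[0,0,0,0,0.0918],[0,0,0,0,0.0918]]]}}

```text
time: 16.53
tool_pos: [577.6, 301.4, 358.0]
tcp_rot: [-0.839, 1.543, -0.316]
contact_force: [0.8, -0.9, -0.5]
grip_width: 91.4
```

```bash
python3 - <<'E'
from h import *
plan([580,340,330],30)
wrist("w14.png")
E
```

```text
t 16.53 tcp [577.6  301.4  358.05] zaz 30.0 yaz 120.0 x [ 0.03 -0.01 -1.  ] q6 -0.15 F [ 0.78 -0.95 -0.46] M [-0.04  0.08  0.02] w 91.4
turn -0.0 shift [0.0278, 0.0328, 0.0209] norm mm 47.8 noturn shift [0.0278, 0.0328, 0.0208]
```

View pics/w14.png

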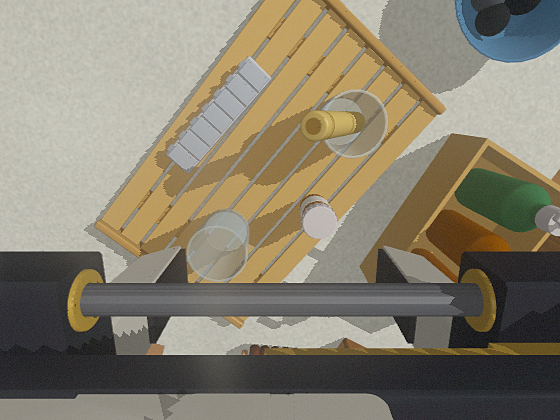

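```bash
python3 - <<'E'
from h import *
im=cv2.imread("pics/w14.png")
cv2.imwrite("pics/w14c.png",cv2.resize(im[75:175,285:405],None,fx=6,fy=6,interpolation=cv2.INTER_CUBIC))
E
```

```text
(no output)
```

View pics/w14c.png

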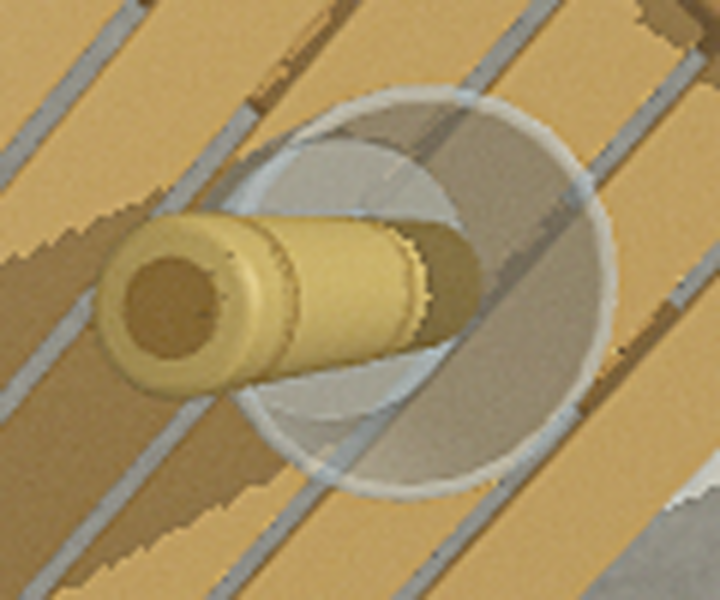

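```bash
python3 - <<'E'
from h import *
_,K,T,o=wrist()
c=lambda x,y:(x/6+285,y/6+75)
r=atz(K,T,c(412,291),110);t=atz(K,T,c(172,307),184)
print("rim",r,"top",t,"horiz",np.linalg.norm((r-t)[:2]),"az",np.degrees(np.arctan2(*(r-t)[1::-1])))
print("dia",np.linalg.norm(atz(K,T,c(172,212),184)-atz(K,T,c(172,400),184)), "rimdia",np.linalg.norm(atz(K,T,c(412,85),110)-atz(K,T,c(412,498),110)))
E
```

```text
rim [622.58 392.26 110.  ] top [576.64 366.82 184.  ] horiz 52.50932534131342 az 28.981361672139073
dia 27.75751120350936 rimdia 74.66142098564394
```

```bash
python3 - <<'E'
from h import *
plan([599,379.2,225],29)
E
```

```text
t 16.63 tcp [577.59 300.59 358.27] zaz 29.9 yaz 119.9 x [ 0.03 -0.01 -1.  ] q6 -0.15 F [-0.46 -0.33 -1.22] M [-0.12  0.01 -0.05] w 92.0
turn 0.9 shift [0.1331, 0.0611, 0.0543] norm mm 156.2 noturn shift [0.1331, 0.0602, 0.0552]
```

>>> {"name": "send_rows", "arguments": {"commands": [[[0.0,0.012,0.01,1,0.0918],[0,0.02,0.018,0,0.0918],[0,0.015,0.015,0,0.0918],[0.01,0.006,0.006,0,0.0918],[0.02,0,0,0,0.0918],[0.025,0,0,0,0.0918],[0.025,0,0,0,0.0918],[0.02,0,0,0,0.0918],[0.005,0,0,0,0.0918],[0,0,0,0,0.0918]]]}}

```text
time: 17.47
tool_pos: [603.0, 354.6, 251.0]
tcp_rot: [-0.838, 1.537, -0.352]
contact_force: [1.1, -0.1, -0.1]
grip_width: 91.6
```

```bash
python3 - <<'E'
from h import *
plan([599,379.2,225],29)
wrist("w15.png")
E
```

```text
t 17.47 tcp [602.97 354.61 250.99] zaz 27.9 yaz 117.8 x [ 0.03 -0.01 -1.  ] q6 -0.05 F [ 1.08 -0.05 -0.06] M [-0.11  0.02 -0.05] w 91.6
turn -1.1 shift [0.0256, 0.0241, 0.0079] norm mm 36.0 noturn shift [0.0256, 0.0243, 0.0074]
```

View pics/w15.png

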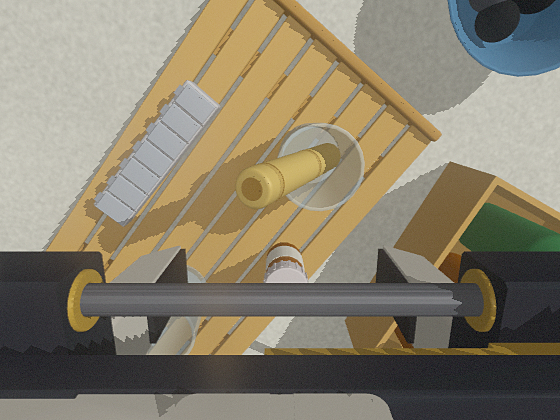

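```bash
python3 - <<'E'
from h import *
d=cams()
for a,b in(((135,100),(30,297)),((159,97),(60,265)),((184,97),(86,232))):
    print(tri([ray(*d["top"],a),ray(*d["side"],b)]))
_,K,T,o=wrist()
r=atz(K,T,(322.5,167),110);t=atz(K,T,(252,191),184)
print(r,t,np.degrees(np.arctan2(*(r-t)[1::-1])))
plan(list((r+np.array([-.875,-.485,0])*27)[:2])+[225],29)
E
```

```text
(array([843.07, 405.86, 178.95]), [np.float64(2.7576438410817237), np.float64(2.7576438410815833)])
(array([848.63, 336.34, 173.05]), [np.float64(1.4010347060245854), np.float64(1.401034706024242)])
(array([844.74, 262.95, 180.21]), [np.float64(0.9925014112993019), np.float64(0.992501411299255)])
[626.64 395.42 110.  ] [578.22 366.31 184.  ] 31.01657705874966
t 17.67 tcp [603.98 356.2  254.36] zaz 27.9 yaz 117.9 x [ 0.04 -0.01 -1.  ] q6 -0.05 F [-0.5   0.52  0.38] M [-0.01  0.06  0.03] w 91.5
turn -1.1 shift [0.0291, 0.0241, 0.011] norm mm 39.3 noturn shift [0.0291, 0.0243, 0.0105]
```

>>> {"name": "send_rows", "arguments": {"commands": [[[0.0,0.012,0.004,-1.3,0.0918],[0,0.01,0.004,0,0.0918],[0,0,0,0,0.0918],[0,0,0,0,0.0918]]]}}

```text
time: 18.0
tool_pos: [601.3, 383.0, 258.9]
tcp_rot: [-0.618, 1.526, -0.106]
contact_force: [0.1, -0.4, 0.2]
grip_width: 91.7
```

```bash
python3 - <<'E'
from h import *
plan([600,379.5,143],29.5)
wrist("w16.png")
E
```

```text
t 18.00 tcp [601.28 382.98 258.86] zaz 29.4 yaz 119.3 x [ 0.04 -0.   -1.  ] q6 -0.04 F [ 0.13 -0.41  0.22] M [-0.08  0.07 -0.03] w 91.7
turn -0.1 shift [0.1157, 0.0006, -0.007] norm mm 115.9 noturn shift [0.1157, 0.0006, -0.007]
```

View pics/w16.png

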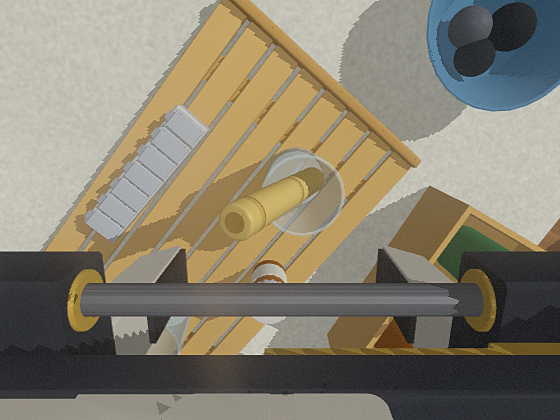

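>>> {"name": "send_rows", "arguments": {"commands": [[[0.0,-0.035,-0.02,0,0.0918],[0.0,-0.035,-0.02,0,0.0918],[0.0,-0.035,-0.02,0,0.0918],[0,0,0,0,0.0918],[0,0,0,0,0.0918]]]}}

```text
time: 18.47
tool_pos: [599.1, 260.6, 257.5]
tcp_rot: [-0.626, 1.527, -0.108]
contact_force: [-0.0, 0.5, 1.1]
grip_width: 91.8
```

```bash
python3 - <<'E'
from h import *
np.set_printoptions(precision=4,suppress=True)
plan([600,379.5,143],29.5)
E
```

```text
t 18.47 tcp [599.0918 260.621  257.5438] zaz 29.7 yaz 119.7 x [ 0.0435 -0.0047 -0.999 ] q6 -0.21 F [-0.0226  0.514   1.1106] M [-0.0182  0.0376 -0.0074] w 91.8
turn 0.2 shift [0.1139, 0.106, 0.0552] norm mm 165.1 noturn shift [0.1139, 0.1057, 0.0557]
```

>>> {"name": "send_rows", "arguments": {"commands": [[[-0.03,0,0,0,0.0918],[-0.03,0,0,0,0.0918],[0,0,0,0,0.0918]]]}}

```text
time: 18.72
tool_pos: [595.9, 260.4, 318.0]
tcp_rot: [-0.676, 1.531, -0.16]
contact_force: [1.1, 0.5, 1.4]
grip_width: 92.0
```

```bash
python3 - <<'E'
from h import *
np.set_printoptions(precision=4,suppress=True)
o,R=st(); print(o["joint_positions"])
E
```

```text
t 18.72 tcp [595.8732 260.4228 318.0227] zaz 29.6 yaz 119.6 x [ 0.0392 -0.0063 -0.9992] q6 -0.21 F [1.1271 0.4935 1.3936] M [-0.0823 -0.0275 -0.0406] w 92.0
[ 0.303   0.5246  0.9902 -0.0177  1.5913 -0.2144]
```

>>> {"name": "send_rows", "arguments": {"commands": [[[0,0,-0.035,0,0.0918],[0,0,-0.035,0,0.0918],[0,0,0,0,0.0918]]]}}

```text
time: 18.97
tool_pos: [533.7, 227.5, 311.0]
tcp_rot: [-0.748, 1.537, -0.229]
contact_force: [0.7, -0.3, -0.4]
grip_width: 91.8
```

```bash
python3 - <<'E'
from h import *
np.set_printoptions(precision=4,suppress=True)
o,R=st(); print(o["joint_positions"])
E
```

```text
t 18.97 tcp [533.6772 227.5132 310.9627] zaz 29.8 yaz 119.8 x [ 0.0332 -0.0077 -0.9994] q6 -0.24 F [ 0.7417 -0.3302 -0.4315] M [-0.0663  0.0116 -0.0142] w 91.8
[ 0.2801  0.383   1.2329 -0.0167  1.4959 -0.2385]
```

>>> {"name": "send_rows", "arguments": {"commands": [[[0,0,0.007,0,0.0918],[0,0,0.007,0,0.0918],[0,0,0.007,0,0.0918],[0,0,0.007,0,0.0918],[0,0,0.007,0,0.0918],[0,0,0.007,0,0.0918],[0,0,0.007,0,0.0918],[0,0,0.007,0,0.0918],[0,0,0.007,0,0.0918],[0,0,0.007,0,0.0918]]]}}

```text
time: 19.8
tool_pos: [607.9, 273.7, 312.6]
tcp_rot: [-0.613, 1.529, -0.089]
contact_force: [0.3, 0.7, -1.1]
grip_width: 91.9
```

```bash
python3 - <<'E'
from h import *
np.set_printoptions(precision=4,suppress=True)
plan([600,379.5,225],29.5)
E
```

```text
t 19.80 tcp [607.9378 273.7068 312.5973] zaz 30.1 yaz 120.0 x [ 0.0421 -0.0038 -0.9991] q6 -0.21 F [ 0.2706  0.6596 -1.0965] M [0.0048 0.0386 0.0635] w 91.9
turn 0.6 shift [0.0868, 0.0981, 0.0421] norm mm 137.6 noturn shift [0.0868, 0.0977, 0.0431]
```

>>> {"name": "send_rows", "arguments": {"commands": [[[0,0.012,0.005,0.5,0.0918],[0,0.025,0.01,0,0.0918],[0,0.025,0.01,0,0.0918],[0.01,0.018,0.009,0,0.0918],[0.02,0.006,0.001,0,0.0918],[0.02,0,0,0,0.0918],[0.02,0,0,0,0.0918],[0.01,0,0,0,0.0918],[0,0,0,0,0.0918],[0,0,0,0,0.0918]]]}}

```text
time: 20.63
tool_pos: [613.1, 382.9, 221.5]
tcp_rot: [-0.502, 1.521, 0.016]
contact_force: [0.4, -0.7, 0.7]
grip_width: 91.7
```

```bash
python3 - <<'E'
from h import *
np.set_printoptions(precision=4,suppress=True)
plan([600,379.5,143],29.5)
wrist("w17.png")
E
```

```text
t 20.63 tcp [613.1166 382.8681 221.4597] zaz 29.7 yaz 119.7 x [ 0.0496  0.0008 -0.9988] q6 -0.05 F [ 0.4352 -0.7404  0.6679] M [-0.0884  0.0974 -0.0368] w 91.7
turn 0.2 shift [0.0777, 0.0054, -0.0165] norm mm 79.6 noturn shift [0.0777, 0.0054, -0.0165]
```

View pics/w17.png

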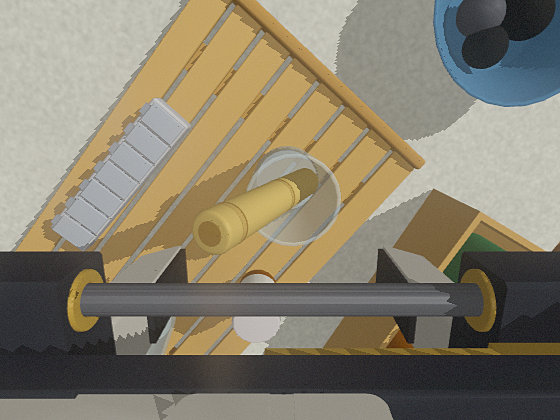

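```bash
python3 - <<'E'
from h import *
_,K,T,o=wrist()
r=atz(K,T,(294,196),110);t=atz(K,T,(208.5,233),184)
print(r,t,np.degrees(np.arctan2(*(r-t)[1::-1])),np.linalg.norm((r-t)[:2]))
E
```

```text
[621.87 396.07 110.  ] [575.38 366.39 184.  ] 32.562175432412054 55.15374188695367
```

>>> {"name": "send_rows", "arguments": {"commands": [[[0,0.004,-0.008,-1.3,0.0918],[0,0.002,-0.006,0,0.0918],[0,0,0,0,0.0918],[0,0,0,0,0.0918]]]}}

```text
time: 21.07
tool_pos: [600.1, 380.7, 226.9]
tcp_rot: [-0.455, 1.512, 0.083]
contact_force: [-0.1, 0.2, 0.4]
grip_width: 92.0
```

```bash
python3 - <<'E'
from h import *
np.set_printoptions(precision=4,suppress=True)
plan([600.4,380.5,144],31)
E
```

```text
t 21.07 tcp [600.0669 380.721  226.924 ] zaz 30.9 yaz 120.8 x [ 0.0585  0.0049 -0.9983] q6 -0.07 F [-0.1388  0.1881  0.4039] M [-0.0249  0.0536 -0.017 ] w 92.0
turn -0.1 shift [0.0828, 0.0018, -0.0042] norm mm 82.9 noturn shift [0.0828, 0.0018, -0.0042]
```

>>> {"name": "send_rows", "arguments": {"commands": [[[0.008,0.001,-0.001,0,0.0918],[0.015,0.001,-0.001,0,0.0918],[0.02,0,-0.001,0,0.0918],[0.015,0,0,0,0.0918],[0.008,0,0,0,0.0918],[0.004,0,0,0,0.0918],[0,0,0,0,0.0918]]]}}

```text
time: 21.65
tool_pos: [603.4, 381.5, 157.0]
tcp_rot: [-0.406, 1.504, 0.129]
contact_force: [0.1, -0.4, -0.2]
grip_width: 91.8
```

```bash
python3 - <<'E'
from h import *
np.set_printoptions(precision=4,suppress=True)
plan([600.4,380.5,146],31)
wrist("w18.png")
E
```

```text
t 21.65 tcp [603.425  381.4817 156.9519] zaz 30.7 yaz 120.6 x [ 0.0666  0.0087 -0.9977] q6 -0.06 F [ 0.1408 -0.3966 -0.2224] M [-0.0256  0.0179  0.0527] w 91.8
turn -0.3 shift [0.0107, 0.001, -0.0038] norm mm 11.4 noturn shift [0.0107, 0.001, -0.0038]
```

View pics/w18.png

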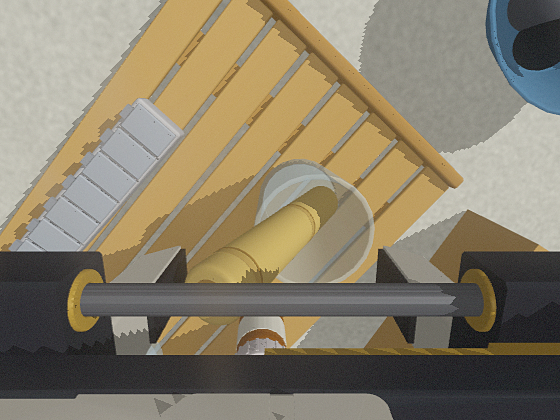

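>>> {"name": "send_rows", "arguments": {"commands": [[[0.002,0.001,-0.004,0,0.0918],[0.005,0,0,0,0.0918],[0.004,0,0,0,0.0918],[0,0,0,0,0.0918]]]}}

```text
time: 22.03
tool_pos: [601.3, 381.0, 148.4]
tcp_rot: [-0.379, 1.498, 0.156]
contact_force: [-0.7, -0.9, -0.6]
grip_width: 92.0
```

```bash
python3 - <<'E'
from h import *
np.set_printoptions(precision=4,suppress=True)
plan([635.5,402.2,146],31)
wrist("w19.png")
E
```

```text
t 22.03 tcp [601.308  381.0435 148.4186] zaz 30.7 yaz 120.6 x [ 0.0717  0.0113 -0.9974] q6 -0.06 F [-0.6824 -0.9179 -0.5583] M [-0.0518  0.062  -0.0544] w 92.0
turn -0.3 shift [0.0051, 0.0007, 0.04] norm mm 40.3 noturn shift [0.0051, 0.0009, 0.0399]
```

View pics/w19.png

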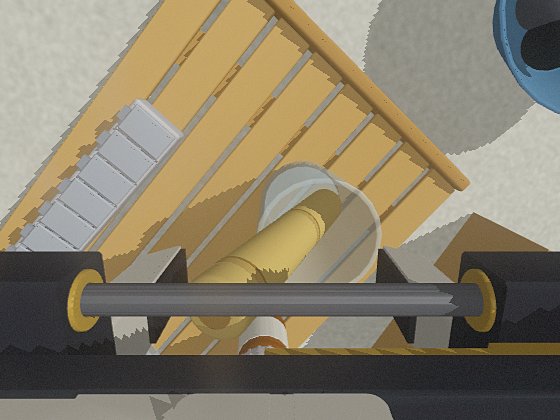

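>>> {"name": "send_rows", "arguments": {"commands": [[[0.0,0.0,0.0025,0,0.088],[0,0,0.0025,0,0.084],[0,0,0.0025,0,0.08],[0,0,0.0025,0,0.076],[0,0,0.0025,0,0.072],[0,0,0.0025,0,0.068],[0,0,0.0025,0,0.064],[0,0,0.0025,0,0.06],[0,0,0.0025,0,0.056],[0,0,0.002,0,0.052]]]}}

```text
time: 22.92
tool_pos: [625.3, 395.3, 152.1]
tcp_rot: [-0.368, 1.495, 0.167]
contact_force: [0.6, -0.1, -0.8]
grip_width: 54.0
```

```bash
python3 - <<'E'
from h import *
np.set_printoptions(precision=4,suppress=True)
o,R=st(); g=o["tool_pos"]-19*R[:,0]; print("s",(g[0]-623.5)*.857+(g[1]-395)*.515)
wrist("w20.png")
E
```

```text
t 22.92 tcp [625.2678 395.2807 152.0557] zaz 30.7 yaz 120.6 x [ 0.0742  0.0125 -0.9972] q6 -0.06 F [ 0.5547 -0.1068 -0.808 ] M [-0.1212  0.0731 -0.0042] w 54.0
s 0.32777127708054593
```

View pics/w20.png

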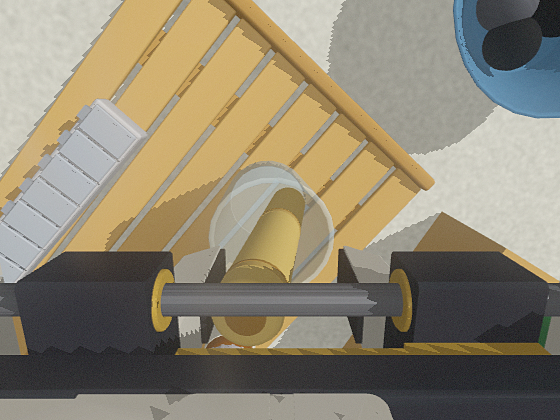

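>>> {"name": "send_rows", "arguments": {"commands": [[[0.001,0.0,0.002,0,0.048],[0.001,0,0.0015,0,0.044],[0.001,0,0.001,0,0.04],[0,0,0.0,0,0.036],[0,0,0.0,0,0.033],[0,0,0.0,0,0.03],[0,0,0.0,0,0.03]]]}}

```text
time: 23.55
tool_pos: [629.9, 397.9, 148.6]
tcp_rot: [-0.369, 1.496, 0.166]
contact_force: [-0.1, 0.3, 0.3]
grip_width: 30.3
```

```bash
python3 - <<'E'
from h import *
np.set_printoptions(precision=4,suppress=True)
o,R=st(); g=o["tool_pos"]-19*R[:,0]; print("s",(g[0]-623.5)*.857+(g[1]-395)*.515)
wrist("w21.png")
cv2.imwrite("pics/s21.png",optics.capture("side")["color"])
E
```

```text
t 23.55 tcp [629.9437 397.9066 148.5684] zaz 30.7 yaz 120.6 x [ 0.0738  0.0123 -0.9972] q6 -0.06 F [-0.1351  0.304   0.344 ] M [-0.0599  0.0532 -0.036 ] w 30.3
s 5.6965001783626255
```

View pics/w21.png

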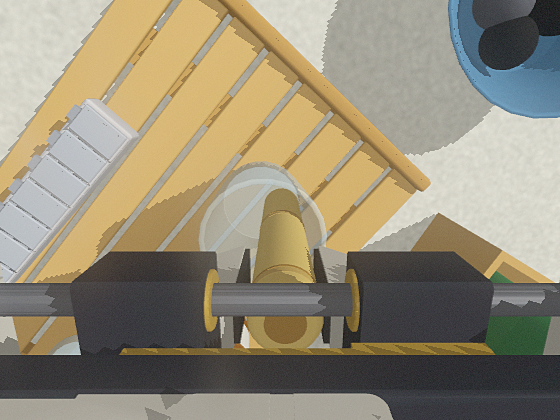

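View pics/s21.png

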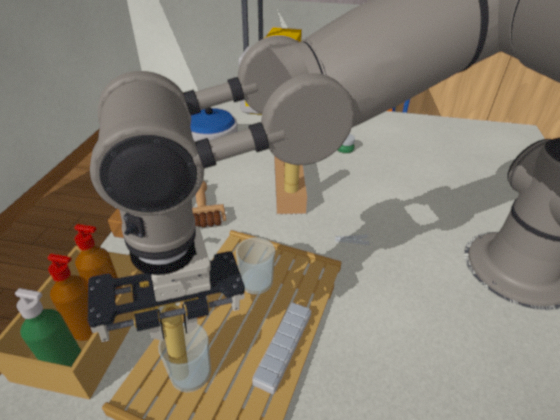

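>>> {"name": "send_rows", "arguments": {"commands": [[[0,0,0,0,0.025],[0,0,0,0,0.018],[0,0,0,0,0.01],[0,0,0,0,0.005],[0,0,0,0,0.005],[-0.005,0,0,0,0.005],[-0.01,0,0,0,0.005],[-0.015,0,0,0,0.005],[-0.02,0,0,0,0.005],[-0.02,0,0,0,0.005]]]}}

```text
time: 24.48
tool_pos: [622.3, 395.7, 216.7]
tcp_rot: [-0.422, 1.507, 0.112]
contact_force: [-0.1, 0.2, -1.0]
grip_width: 27.3
```

>>> {"name": "send_rows", "arguments": {"commands": [[[-0.02,0,0,0,0.005],[-0.02,0,0,0,0.005],[-0.02,0,0,0,0.005],[-0.025,0,0,0,0.005],[-0.025,0,0,0,0.005],[-0.01,0,0,0,0.005],[0,0,0,0,0.005]]]}}

```text
time: 25.07
tool_pos: [613.0, 394.6, 355.4]
tcp_rot: [-0.357, 1.494, 0.178]
contact_force: [-0.6, 0.3, -0.2]
grip_width: 27.7
```

```bash
python3 - <<'E'
from h import *
np.set_printoptions(precision=4,suppress=True)
st()
wrist("w22.png")
cv2.imwrite("pics/s22.png",optics.capture("side")["color"])
E
```

```text
t 25.07 tcp [612.9625 394.5925 355.4132] zaz 30.7 yaz 120.6 x [ 0.0756  0.0136 -0.997 ] q6 -0.06 F [-0.575   0.2714 -0.203 ] M [-0.0527  0.0336  0.0272] w 27.7
```

View pics/w22.png

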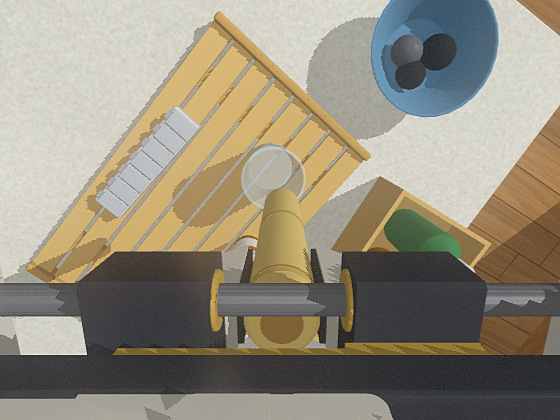

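View pics/s22.png

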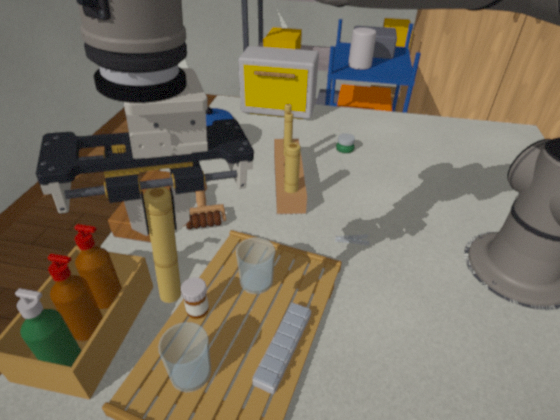

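>>> {"name": "send_rows", "arguments": {"commands": [[[0,-0.01,0,6,0.005],[0,-0.02,-0.005,6,0.005],[0,-0.025,-0.01,5,0.005],[0,-0.028,-0.01,0,0.005],[0,-0.028,-0.01,0,0.005],[0,-0.028,-0.01,0,0.005],[0,-0.028,-0.01,0,0.005],[0,-0.028,-0.01,0,0.005],[0,-0.028,-0.01,0,0.005],[0,-0.015,-0.005,0,0.005]]]}}

```text
time: 26.0
tool_pos: [590.5, 138.9, 329.0]
tcp_rot: [-0.117, 1.528, 0.114]
contact_force: [0.1, -0.2, 0.2]
grip_width: 27.6
```

```bash
python3 - <<'E'
from h import *
np.set_printoptions(precision=4,suppress=True)
plan([564,-209,340],13.6)
E
```

```text
t 26.00 tcp [590.5398 138.9017 329.0361] zaz 13.3 yaz 103.2 x [ 0.0424  0.0049 -0.9991] q6 -0.13 F [ 0.1351 -0.1924  0.2113] M [-0.0538 -0.0263  0.0347] w 27.6
turn -0.3 shift [-0.0138, -0.332, -0.107] norm mm 349.1 noturn shift [-0.0138, -0.3326, -0.1051]
```

>>> {"name": "send_rows", "arguments": {"commands": [[[-0.005,-0.012,-0.004,-0.3,0.005],[-0.008,-0.022,-0.008,0,0.005],[-0.005,-0.028,-0.01,0,0.005],[0,-0.028,-0.01,0,0.005],[0,-0.028,-0.01,0,0.005],[0,-0.028,-0.01,0,0.005],[0,-0.028,-0.01,0,0.005],[0,-0.028,-0.008,0,0.005],[0,-0.02,-0.006,0,0.005],[0,-0.01,-0.003,0,0.005]]]}}

```text
time: 26.83
tool_pos: [557.0, -118.0, 329.2]
tcp_rot: [0.328, 1.556, 0.563]
contact_force: [0.1, -0.8, -1.1]
grip_width: 27.7
```

```bash
python3 - <<'E'
from h import *
np.set_printoptions(precision=4,suppress=True)
plan([564,-209,340],13.6)
E
```

```text
t 26.83 tcp [ 556.9997 -118.0065  329.1632] zaz 13.4 yaz 103.4 x [ 0.0129  0.0081 -0.9999] q6 -0.58 F [ 0.0587 -0.7612 -1.1141] M [-0.0733  0.0769  0.0168] w 27.7
turn -0.2 shift [-0.0115, -0.09, -0.0144] norm mm 91.9 noturn shift [-0.0115, -0.0901, -0.0142]
```

>>> {"name": "send_rows", "arguments": {"commands": [[[0,-0.012,-0.002,-0.2,0.005],[0,-0.02,-0.003,0,0.005],[0,-0.02,-0.003,0,0.005],[0,-0.015,-0.002,0,0.005],[0,-0.008,-0.001,0,0.005],[0,0,0,0,0.005],[0,0,0,0,0.005]]]}}

```text
time: 27.42
tool_pos: [563.1, -196.4, 323.0]
tcp_rot: [1.027, 1.556, 1.266]
contact_force: [0.2, 0.1, 0.1]
grip_width: 27.4
```

```bash
python3 - <<'E'
from h import *
np.set_printoptions(precision=4,suppress=True)
plan([564,-209,340],13.6)
im,K,T,o=wrist("w23.png")
K,Tc=tool_cam()
cv2.imwrite("pics/w23o.png",cv2.resize(overlay(im.copy(),K,Tc,-3.6,-.5,14,-48,122)[150:360,200:360],None,fx=4.5,fy=2.8))
E
```

```text
t 27.42 tcp [ 563.0891 -196.3567  322.9639] zaz 13.7 yaz 103.7 x [ 0.0043  0.0138 -0.9999] q6 -0.71 F [0.1513 0.0951 0.0553] M [-0.0365  0.0047  0.0089] w 27.4
turn 0.1 shift [-0.0172, -0.0123, -0.002] norm mm 21.2 noturn shift [-0.0172, -0.0123, -0.002]
```

View pics/w23.png

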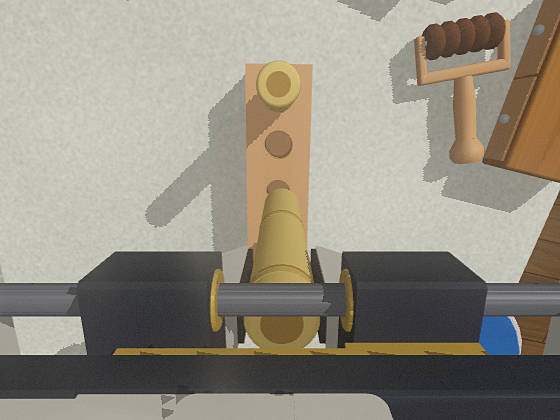

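View pics/w23o.png

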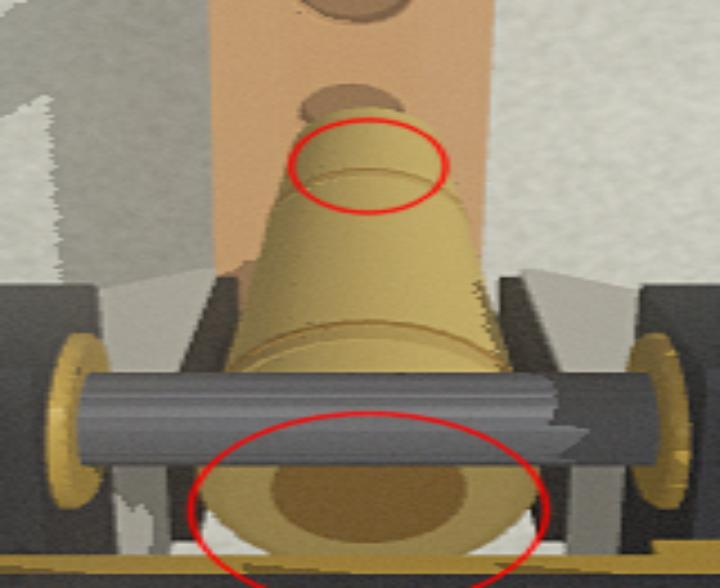

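```bash
python3 - <<'E'
from h import *
np.set_printoptions(precision=4,suppress=True)
im=cv2.imread("pics/w23.png")
K,Tc=tool_cam()
for y0 in(-1,-.5,0): print(y0,proj(K,Tc,[122,y0+14,-.5]))
cv2.imwrite("pics/w23o.png",cv2.resize(overlay(im.copy(),K,Tc,-.7,-.5,14,-48,122,.003)[150:360,200:360],None,fx=4.5,fy=2.8))
footplan([564.1,-212.4,95],-.3,-.5,122)
E
```

```text
-1 [[281.4057 189.2182]]
-0.5 [[281.4064 188.6088]]
0 [[281.4072 187.9989]]
t 27.57 tcp [ 563.103  -195.7267  323.4229] zaz 13.8 yaz 103.8 x [ 0.0049  0.0134 -0.9999] q6 -0.71 F [ 0.4818  0.5559 -1.1085] M [-0.0778  0.0216 -0.0291] w 27.6
foot [ 563.2878 -194.5037  201.4278] d [   0.8122  -17.8963 -106.4278] shift [0.1062, -0.0188, -0.0043] xtilt [ 0.0049  0.0134 -0.9999]
```

View pics/w23o.png

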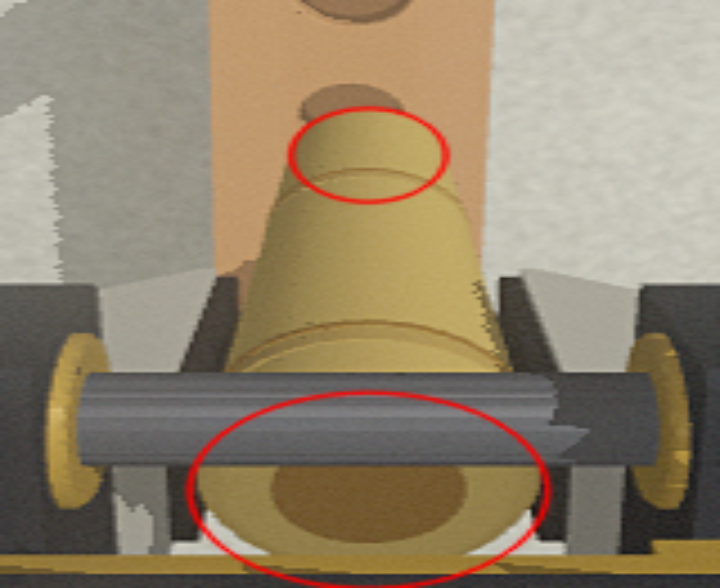

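>>> {"name": "send_rows", "arguments": {"commands": [[[0,-0.008,-0.002,0,0.005],[0,-0.006,-0.001,0,0.005],[0,-0.003,-0.001,0,0.005],[0.01,0,0,0,0.005],[0.018,0,0,0,0.005],[0.02,0,0,0,0.005],[0.02,0,0,0,0.005],[0.015,0,0,0,0.005],[0.005,0,0,0,0.005],[0,0,0,0,0.005]]]}}

```text
time: 28.4
tool_pos: [563.8, -211.7, 230.2]
tcp_rot: [0.783, 1.556, 1.025]
contact_force: [-0.3, 0.2, 0.2]
grip_width: 27.7
```

```bash
python3 - <<'E'
from h import *
np.set_printoptions(precision=4,suppress=True)
footplan([564.1,-212.4,75],-.3,-.5,122)
E
```

```text
t 28.40 tcp [ 563.8343 -211.6855  230.1532] zaz 13.9 yaz 103.9 x [ 0.0077  0.0126 -0.9999] q6 -0.74 F [-0.2721  0.1819  0.2045] M [-0.1061  0.0695 -0.008 ] w 27.7
foot [ 564.3563 -210.5553  108.1582] d [ -0.2563  -1.8447 -33.1582] shift [0.0331, -0.0021, -0.001] xtilt [ 0.0077  0.0126 -0.9999]
```

>>> {"name": "send_rows", "arguments": {"commands": [[[0.006,-0.0015,-0.0008,0,0.005],[0.008,0,0,0,0.005],[0.009,0,0,0,0.005],[0.007,0,0,0,0.005],[0.004,0,0,0,0.005],[0,0,0,0,0.005],[0,0,0,0,0.005]]]}}

```text
time: 28.98
tool_pos: [564.7, -213.7, 194.8]
tcp_rot: [0.529, 1.555, 0.771]
contact_force: [-0.8, 0.1, -0.7]
grip_width: 27.8
```

```bash
python3 - <<'E'
from h import *
np.set_printoptions(precision=4,suppress=True)
footplan([564.1,-212.4,64],-.3,-.5,122)
im,K,T,o=wrist("w24.png")
cv2.imwrite("pics/w24c.png",cv2.resize(im[110:230,220:345],None,fx=5,fy=5,interpolation=cv2.INTER_CUBIC))
E
```

```text
t 28.98 tcp [ 564.6809 -213.6698  194.8049] zaz 13.9 yaz 103.9 x [ 0.0111  0.0108 -0.9999] q6 -0.74 F [-0.8389  0.071  -0.6943] M [-0.0666  0.0273  0.0062] w 27.8
foot [ 565.6276 -212.7588   72.8106] d [-1.5276  0.3588 -8.8106] shift [0.0088, 0.0006, -0.0015] xtilt [ 0.0111  0.0108 -0.9999]
```

View pics/w24c.png

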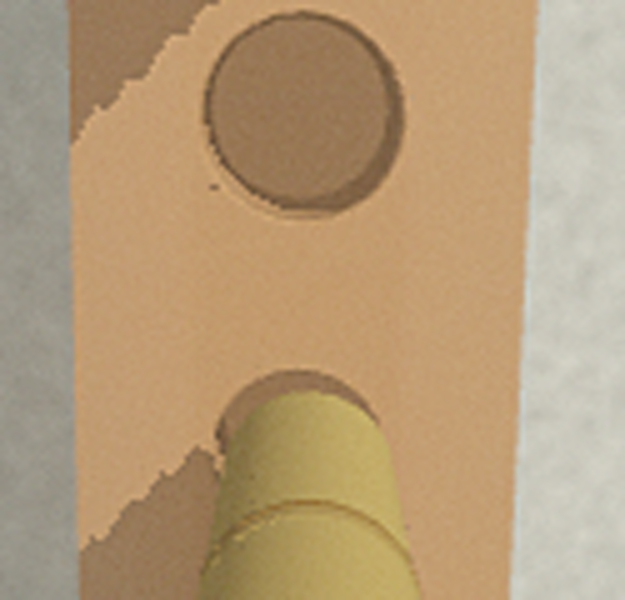

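>>> {"name": "send_rows", "arguments": {"commands": [[[0.002,0.0005,-0.0014,0,0.005],[0.003,0,0,0,0.005],[0.003,0,0,0,0.005],[0.001,0,0,0,0.005],[0,0,0,0,0.005]]]}}

```text
time: 29.45
tool_pos: [563.7, -213.7, 186.3]
tcp_rot: [0.374, 1.554, 0.617]
contact_force: [0.7, 0.2, -0.8]
grip_width: 27.7
```

```bash
python3 - <<'E'
from h import *
np.set_printoptions(precision=4,suppress=True)
footplan([564.1,-212.4,60],-.3,-.5,122)
im,K,T,o=wrist("w25.png")
cv2.imwrite("pics/w25c.png",cv2.resize(im[110:230,220:345],None,fx=5,fy=5,interpolation=cv2.INTER_CUBIC))
E
```

```text
t 29.45 tcp [ 563.7394 -213.6743  186.3114] zaz 13.9 yaz 103.9 x [ 0.0135  0.0096 -0.9999] q6 -0.74 F [ 0.7154  0.1836 -0.8349] M [-0.0643  0.0461  0.0453] w 27.7
foot [ 564.9731 -212.9175   64.3185] d [-0.8731  0.5175 -4.3185] shift [0.0043, 0.0007, -0.0008] xtilt [ 0.0135  0.0096 -0.9999]
```

View pics/w25c.png

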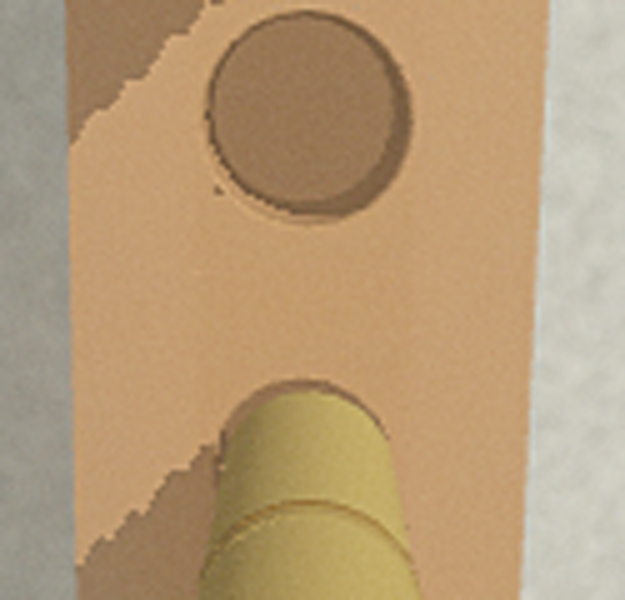

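>>> {"name": "send_rows", "arguments": {"commands": [[[0.001,0.0004,-0.0006,0,0.005],[0.002,0,0,0,0.005],[0.002,0,0,0,0.005],[0,0,0,0,0.005]]]}}

```text
time: 29.83
tool_pos: [563.2, -213.5, 181.2]
tcp_rot: [0.339, 1.554, 0.581]
contact_force: [-0.3, -0.6, -0.6]
grip_width: 27.6
```

```bash
python3 - <<'E'
from h import *
np.set_printoptions(precision=4,suppress=True)
footplan([564.1,-212.4,60],-.3,-.5,122)
im,K,T,o=wrist("w26.png")
cv2.imwrite("pics/w26c.png",cv2.resize(im[110:230,220:345],None,fx=5,fy=5,interpolation=cv2.INTER_CUBIC))
E
```

```text
t 29.83 tcp [ 563.2069 -213.4729  181.2324] zaz 13.9 yaz 103.9 x [ 0.014   0.0092 -0.9999] q6 -0.74 F [-0.2538 -0.5927 -0.5819] M [-0.0472  0.1652 -0.0727] w 27.6
foot [ 564.4979 -212.7647   59.2399] d [-0.3979  0.3647  0.7601] shift [-0.0008, 0.0005, -0.0003] xtilt [ 0.014   0.0092 -0.9999]
```

View pics/w26c.png

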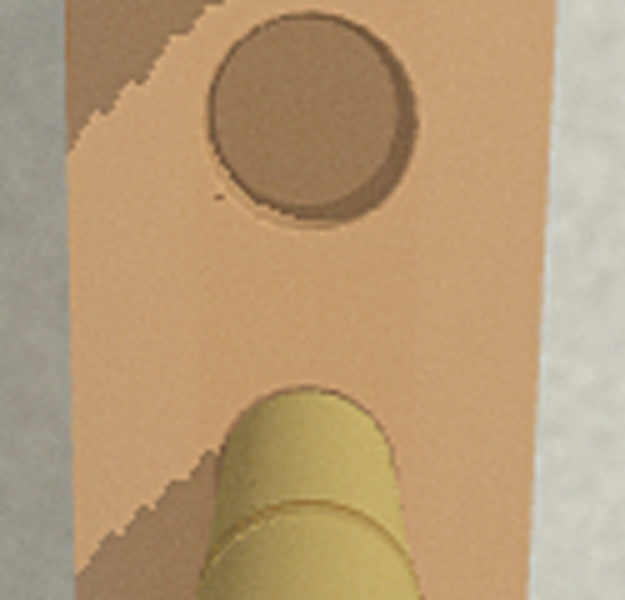

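>>> {"name": "send_rows", "arguments": {"commands": [[[0.0015,0.0001,-0.0002,0,0.005],[0.002,0,0,0,0.005],[0.002,0,0,0,0.005],[0,0,0,0,0.005]]]}}

```text
time: 30.22
tool_pos: [563.0, -213.4, 175.3]
tcp_rot: [0.346, 1.554, 0.588]
contact_force: [0.0, 0.1, -1.3]
grip_width: 27.5
```

```bash
python3 - <<'E'
from h import *
np.set_printoptions(precision=4,suppress=True)
footplan([564.1,-212.4,60],-.3,-.5,122)
im,K,T,o=wrist("w27.png")
cv2.imwrite("pics/w27c.png",cv2.resize(im[110:230,220:345],None,fx=5,fy=5,interpolation=cv2.INTER_CUBIC))
E
```

```text
t 30.22 tcp [ 562.9664 -213.3634  175.2954] zaz 13.9 yaz 103.9 x [ 0.0138  0.0092 -0.9999] q6 -0.74 F [ 0.0033  0.1323 -1.2784] M [-0.0462  0.055   0.008 ] w 27.5
foot [ 564.2337 -212.6542   53.3026] d [-0.1337  0.2542  6.6974] shift [-0.0067, 0.0003, 0.0] xtilt [ 0.0138  0.0092 -0.9999]
```

View pics/w27c.png

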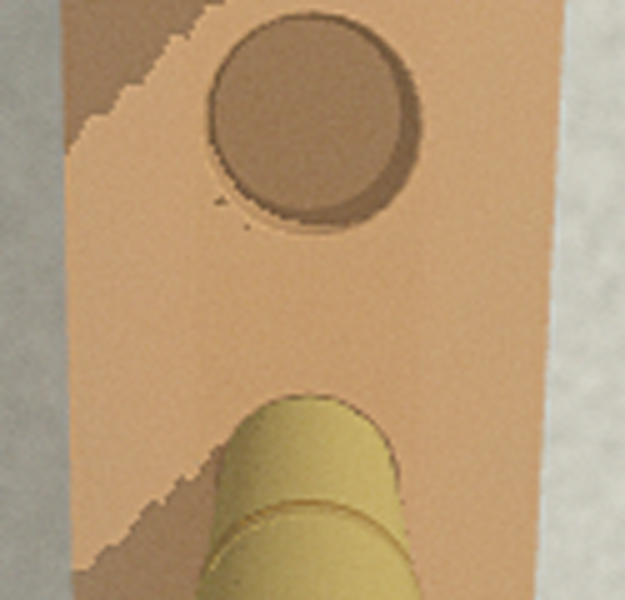

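It is in the mouth by about 7 mm, with no force and no slip. Continue down.

>>> {"name": "send_rows", "arguments": {"commands": [[[0.003,0,0,0,0.005],[0.003,0,0,0,0.005],[0.003,0,0,0,0.005],[0.003,0,0,0,0.005],[0.003,0,0,0,0.005],[0,0,0,0,0.005]]]}}

```text
time: 30.77
tool_pos: [563.0, -213.3, 158.7]
tcp_rot: [0.365, 1.555, 0.607]
contact_force: [-0.5, -0.1, -0.5]
grip_width: 27.5
```

```bash
python3 - <<'E'
from h import *
np.set_printoptions(precision=4,suppress=True)
footplan([564.1,-212.4,15],-.3,-.5,122)
E
```

```text
t 30.77 tcp [ 562.9524 -213.2724  158.7342] zaz 13.9 yaz 103.9 x [ 0.0132  0.0092 -0.9999] q6 -0.75 F [-0.4583 -0.0529 -0.5444] M [-0.1428  0.0231 -0.0593] w 27.5
foot [ 564.151  -212.5642   36.7408] d [ -0.051    0.1642 -21.7408] shift [0.0217, 0.0, -0.0003] xtilt [ 0.0132  0.0092 -0.9999]
```

>>> {"name": "send_rows", "arguments": {"commands": [[[0.003,0,0,0,0.005],[0.003,0,0,0,0.005],[0.003,0,0,0,0.005],[0.003,0,0,0,0.005],[0.003,0,0,0,0.005],[0.001,0,0,0,0.005],[0,0,0,0,0.005]]]}}

```text
time: 31.35
tool_pos: [563.1, -213.2, 140.7]
tcp_rot: [0.375, 1.555, 0.617]
contact_force: [-0.0, -0.0, -0.2]
grip_width: 27.3
```

```bash
python3 - <<'E'
from h import *
np.set_printoptions(precision=4,suppress=True)
footplan([564.1,-212.4,15],-.3,-.5,122)
E
```

```text
t 31.35 tcp [ 563.1379 -213.1906  140.6838] zaz 13.9 yaz 103.9 x [ 0.0129  0.0092 -0.9999] q6 -0.75 F [-0.0061 -0.034  -0.2338] M [-0.1567  0.1345  0.0197] w 27.3
foot [ 564.2979 -212.4852   18.69  ] d [-0.1979  0.0852 -3.69  ] shift [0.0037, 0.0001, -0.0002] xtilt [ 0.0129  0.0092 -0.9999]
```

>>> {"name": "send_rows", "arguments": {"commands": [[[0.0015,0,0,0,0.005],[0.001,0,0,0,0.005],[0.0008,0,0,0,0.005],[0,0,0,0,0.005]]]}}

```text
time: 31.68
tool_pos: [563.3, -213.3, 137.3]
tcp_rot: [0.343, 1.555, 0.585]
contact_force: [-0.2, 0.1, -1.0]
grip_width: 27.4
```

```bash
python3 - <<'E'
from h import *
np.set_printoptions(precision=4,suppress=True)
footplan([564.1,-212.4,15],-.3,-.5,122)
E
```

```text
t 31.68 tcp [ 563.2776 -213.3345  137.3214] zaz 13.9 yaz 103.9 x [ 0.0132  0.0087 -0.9999] q6 -0.75 F [-0.1598  0.0825 -1.0376] M [-0.1431  0.1571 -0.0479] w 27.4
foot [ 564.4726 -212.6799   15.3277] d [-0.3726  0.2799 -0.3277] shift [0.0003, 0.0004, -0.0003] xtilt [ 0.0132  0.0087 -0.9999]
```

Release, rise, and move aside for a check.

>>> {"name": "send_rows", "arguments": {"commands": [[[0.0005,0,0,0,0.005],[0,0,0,0,0.033],[0,0,0,0,0.043],[0,0,0,0,0.053],[0,0,0,0,0.062],[0,0,0,0,0.062],[-0.01,0,0,0,0.062],[-0.02,0,0,0,0.062],[-0.03,0,0,0,0.062],[-0.03,0,0,0,0.062]]]}}

```text
time: 32.52
tool_pos: [559.7, -212.4, 225.0]
tcp_rot: [1.139, 1.555, 1.381]
contact_force: [0.7, -1.0, 0.1]
grip_width: 62.2
```

>>> {"name": "send_rows", "arguments": {"commands": [[[-0.03,0,0,0,0.062],[-0.03,0,0,0,0.062],[-0.03,0,0,0,0.062],[-0.01,0,-0.02,0,0.062],[0,0,-0.03,0,0.062],[0,0,-0.03,0,0.062],[0,0,-0.03,0,0.062],[0,0,-0.02,0,0.062],[0,0,0,0,0.062],[0,0,0,0,0.062]]]}}

```text
time: 33.35
tool_pos: [429.4, -245.8, 345.0]
tcp_rot: [-0.155, 1.547, 0.089]
contact_force: [0.8, -0.4, 0.6]
grip_width: 62.1
```

```bash
python3 - <<'E'
from h import *
np.set_printoptions(precision=4,suppress=True)
st()
wrist("w30.png")
s=optics.capture("side")["color"];t=optics.capture("top")["color"]
cv2.imwrite("pics/s30.png",s)
c=np.zeros((600,800,3),np.uint8)
c[:500,:360]=cv2.resize(s[95:220,245:335],None,fx=4,fy=4); c[:300,365:800]=cv2.resize(t[150:225,300:408],(435,300)); cv2.imwrite("pics/c30.png",c)
E
```

```text
t 33.35 tcp [ 429.4189 -245.8257  345.0328] zaz 14.0 yaz 104.0 x [ 0.0233  0.0021 -0.9997] q6 -0.93 F [ 0.8478 -0.4093  0.637 ] M [-0.0157  0.0336 -0.0483] w 62.1
```

View pics/c30.png

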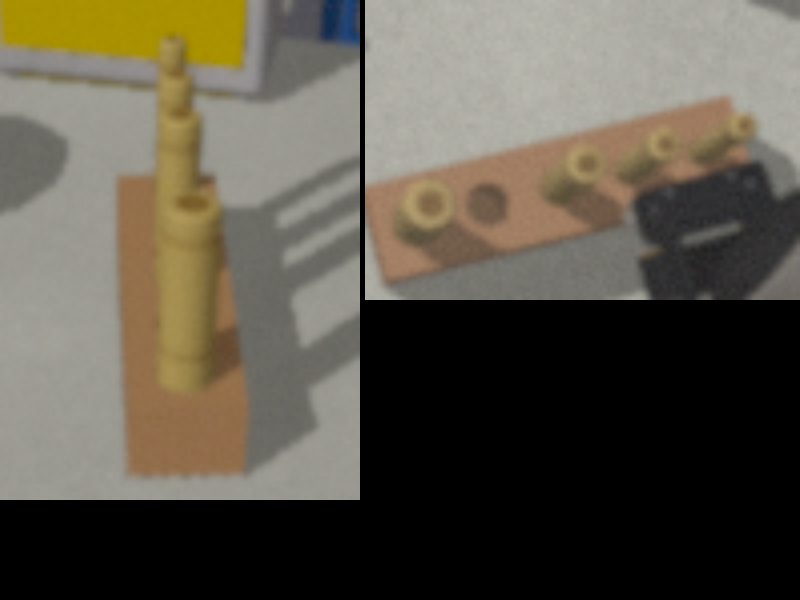

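View pics/w30.png

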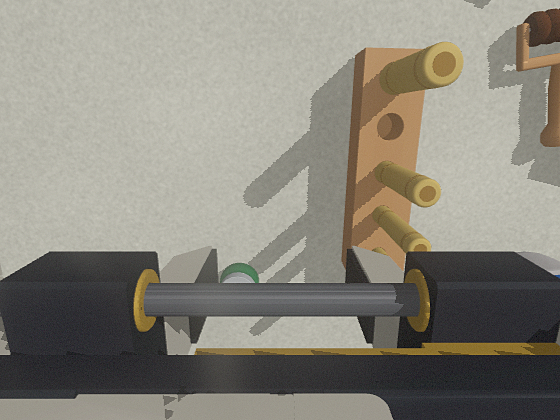

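View pics/s30.png

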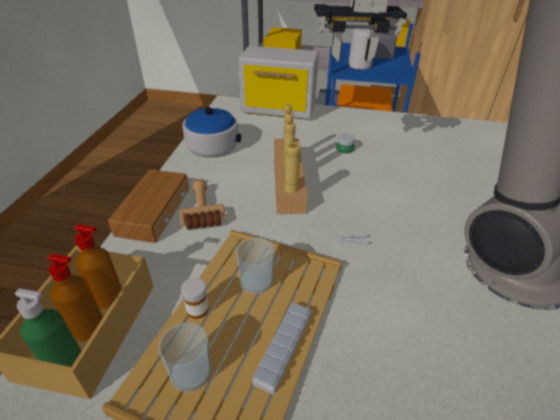

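```bash
python3 - <<'E'
from h import *
d=cams()
for n,t,s in(("thick",(430,203),(194,205)),("a",(587,162),(182,121)),("b",(662,145),(175,82)),("thin",(741,126),(172,42))):
    print(n,tri([ray(*d["top"],((t[0]-365)/4.03+300,t[1]/4+150)),ray(*d["side"],(s[0]/4+245,s[1]/4+95))]))
E
```

```text
thick (array([ 536.8 , -105.65,  179.91]), [np.float64(1.5588414800572095), np.float64(1.5588414800571528)])
a (array([ 563.29, -216.1 ,  175.39]), [np.float64(2.12471946508118), np.float64(2.124719465081394)])
b (array([ 575.58, -268.52,  175.98]), [np.float64(0.6430016431136375), np.float64(0.6430016431137504)])
thin (array([ 587.4 , -323.35,  178.73]), [np.float64(0.6599278471486584), np.float64(0.6599278471489262)])
```

```bash
python3 -c "
from plant import close_job
print(close_job())"
```

```text
the job is handed in; nothing more can be done
None
```

Both sticks are back in the stand, each in the hole for its own thickness, and the job is handed in at about 34 s of the 70 s allowed. No verdict was reported.

- **Thickness:** stick_b pinched at 23.7 mm, so it went in the 24 mm hole (hole 1). Stick_a pinched at 27.5 mm, so it went in the 28 mm hole (hole 2).
- **Insertion:** both went down with no measurable resistance. The wrist force stayed around 1 N, so neither the mouth nor the bottom ever showed as contact. The last fraction of a millimetre was left to gravity on release.
- **Seating check:** the camera heights of the two tops are 175–176 mm, against 179–180 mm for the two sticks that were already home. The true height is 185 mm, so the measurement has a bias of about 5 mm. At worst they read slightly lower than the seated ones, so I take them as fully home, but the depth is only confirmed to a few millimetres.
- **Upright:** the tops lie in line with the row within 1–3 mm, and both sticks look upright.
- **Other things:** both tumblers stand upright on the tray. The tray things, clip, roller, balm jar and the two standing sticks look where they were. I judged this by eye from the last pictures. The gripper is clear of everything.

The tool tilted by itself during the moves, up to about 0.075 rad when I gripped stick_a. It was back to about 0.01–0.015 rad for both insertions.

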